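# Clear the decorating turntable and seat its splined chuck

## Robot

A 7-joint arm with a two-finger parallel gripper is mounted at the origin on the work surface. World frame = base frame: x ahead of the robot, y to its left, z up, the work surface at z = 0. Lengths are in m, angles in rad, forces in N, time in s.
With the tool pointing down it reaches from about 0.425 to 0.875 m from the base axis. Payload 8.4 kg.
Tool frame: the origin (TCP) lies between the finger pads; the fingertips stand 11 mm ahead of it and the grasp point (between the pads) lies 8 mm behind it (robot.tips_ahead is the distance from the TCP to the fingertips, in m); x points along the fingers, z is the direction in which the jaws open and shut, and the axes are right-handed (so a half turn about x gives the same grasp; the last joint's range is limited). The gripper opens to 85 mm and grips with 20 to 120 N. Pads are 22 mm wide; open, the fingers measure 114 mm over their backs; the gripper's body (76 mm by 85 mm) begins 54 mm behind the grasp point. The pads swing forward as they close: fully open they stand 13 mm farther back than shut.
Start: joints at [-1.406, 0.333, 0.04, 1.465, -0.013, 1.343, -0.059], TCP at [0.169, 0.627, 0.242] pointing down, gripper open.
Joint ranges: [-2.58, 2.58], [-0.38, 2.09], [-1.3, 1.39], [0.25, 2.4], [-1.5, 4.64], [0.08, 2.09], [-2.65, 2.65]. Speed limits (rad/s): [2.22, 2.22, 2.79, 2.79, 3.14, 3.14, 3.14].

## Interface

Orientations are given as a unit quaternion [x, y, z, w].
In Python, from cell import robot gives the robot as it stands. The module is installed in compiled form; this text tells all that it offers.
- The arm moves only by the tool jog_arm, never from a script. Its argument "rows" is a list of rows, each an object with "travel": the shift along the world's x, y, z scaled (see below), a list of three; "dr": the turn, a rotation vector about the world's x, y, z scaled (see below), a list of three; "fingers": the gripper command: -1 is shut, 1 is fully open, values between are in proportion. A call has 1 to 8 rows; each row is the pose to reach, as a shift and turn from the pose commanded when the call began; what a row does not reach only later rows make up. The controller multiplies each number of a shift by 10 cm and each number of a turn by 30 degrees. A row lasts 1/10 s, in which the tool goes at most 50 mm and 8.59 degrees, less where a joint would pass 70% of its speed; a pose out of reach is approached as far as the arm can. A call with a number of a shift or a turn outside -1 to 1 is refused whole. A call with a gripper value outside its range is refused whole. The fingers move at their own pace and stop on an object; the grip force is fixed at half the most. Time passes only in rows, so rows that repeat a pose let the fingers close. It gives the time, the measured TCP pose, the force and the opening at its end, in the units of the state.
- robot.observe(): the state, without advancing time (a new reading comes with each control period).
- robot.get_image(name): name is "scene" or "top"; returns a dict with "img" (400x640x3 uint8, blue, green, red), "fx", "fy", "cx", "cy" (pixels), "R" (3x3) and "t" (3): a world point X has camera coordinates R X + t. Camera axes: x right, y down, z forward; pixel columns grow to the right and rows downward; lengths in m; the calibration is good to about 2 mm. A picture is of the moment at which its call begins. There is no depth.
- robot.sign_off(): hands the job in, once; it reports no verdict.
The state is a dict: "t": time; "q": joint angles; "qd": joint speeds; "tau": joint torques, N m; "tool_pos": TCP position; "tool_rot": TCP orientation; "wrist_force": force on the tool from outside, world axes, zero at the start; "ft_torque": the same for the moment, N m; "finger_gap": opening from 0.0 (shut) to 1.0 (fully open).
Only numpy, scipy, OpenCV 4.12 (cv2) and the standard library are available. Lean on these libraries where they do the work, as an engineer would, in place of code of your own. Each camera call takes 0.05 s, during which the arm holds its last target.

## Task

Pick up the upright brush and with it sweep the four broken chips off the top of the decorating turntable onto the table, then stand the brush back upright on the table. Next lift the square-stemmed chuck onto the turntable's spindle, turn it until its grooves mesh with the ribs, slide it fully home against the sprung collar and keep it pressed down: finish while still holding it there, so that I can tighten the lock screw. Touch the chips with nothing but the brush, and leave the other things on the table where they are.

Things in the scene. Friction and masses are not known exactly. Their poses are not given: they have to be found in the camera images.
- machine: Powered decorating turntable, fixed: low grey housing 180 mm (its x) by 200 mm (its y), flat top 45 mm above the table. Origin: centre of its underside, on the spindle's axis; z up. The four chips lie on its top, two on each side of the spindle, centres 52 to 75 mm from the axis along machine y and within 52 mm along machine x.
- spindle_top (a point): Tip of the upright steel spindle in the machine's middle, 81 mm above the table (36 mm above the machine's top); axes turn with the spindle. Round pilot of 20 mm diameter, tapering over its last 8 mm to 8 mm at the tip. The spindle's angle differs from run to run; it is stiff (2 N m to turn).
- rib_top (a point): Point on the spindle's axis level with the tops of its four ribs, 24 mm above the machine's top, 12 mm below the tip. The ribs run down from here to the machine's top and point along this point's +x, -x, +y and -y: each 8 mm wide, reaching 20 mm from the axis.
- collar (a joint): Travel in m of the dark steel ring round the spindle's foot (64 mm outer, 44 mm inner diameter), held up by a spring. 0 = up, face 14 mm above the machine's top; 0.010 = fully down, a hard stop, face 4 mm above the top. It takes 7 N to start and 13 N at the bottom: the chuck's weight alone does not press it down, and it rises when let go.
- chuck: Bare aluminium painting chuck standing on the table, 115 mm tall, 0.25 to 0.45 kg: a square stem on an octagonal hub 57 mm across (to 41 mm height) and an octagonal foot plate 100 mm across, 7 mm thick. Origin: centre of its underside, z up. Unmeshed it rests on the ribs, underside 24 mm above the machine's top; meshed it meets the raised collar at 14 mm; fully home it is at 4 mm.
- chuck_stem (a point): Point on the axis of the chuck's stem, 93 mm above its underside. The stem is 36 x 36 mm, flat faces across the chuck's x and y, from 46 to 115 mm (top 5 mm a rubber pad). Socket from below: 38 mm deep, bore 22.8 mm, four grooves along the chuck's +x, -x, +y, -y (towards the stem's flats), 1.5 mm play beside each rib (about 7 degrees): fits at any quarter turn.
- brush: Wooden bench brush standing upright on stiff bristles (treat as rigid), 132 mm tall, about 140 g. Bristles 26 mm (its x) by 72 mm (its y), 30 mm high; then a block 30 x 76 mm up to 50 mm; then an upright handle 26 mm (x) by 34 mm (y) to the top. Origin: centre of the bristles' underside, z up. Brush and chuck stand on opposite sides of the machine, either way round.
- chip1: Broken chip of white bisque, a block about 24 x 18 x 12 mm (its x, y, z), 12 g, lying flat on the machine's top to begin with. Origin: centre of its underside.
- chip2: Broken chip of white bisque, a block about 20 x 20 x 14 mm (its x, y, z), 12 g, lying flat on the machine's top to begin with. Origin: centre of its underside.
- chip3: Broken chip of white bisque, a block about 26 x 16 x 13 mm (its x, y, z), 12 g, lying flat on the machine's top to begin with. Origin: centre of its underside.
- chip4: Broken chip of white bisque, a block about 18 x 22 x 12 mm (its x, y, z), 12 g, lying flat on the machine's top to begin with. Origin: centre of its underside.
- cup_left: Bystander: small clear plastic cup, 52 mm wide, 36 mm tall, standing; origin at its underside.
- cup_right: Bystander: another such cup.
- mug: Bystander: unpainted bisque mug, 76 mm wide, 85 mm tall; origin at its underside.
- figure: Bystander: unpainted bisque figurine, 68 mm wide, 92 mm tall; origin at its underside.
- paint_bottle: Bystander: white plastic bottle, 48 mm wide, 125 mm tall; origin at its underside.
- pot_lid: Bystander: flat grey disc lid, 52 mm wide, 10 mm thick, on the table; origin at its underside.
- sanding_block: Bystander: cork block 50 x 30 x 22 mm on the table; origin at its underside.

How it is judged:
By the outcome, as a careful person would: the job done as asked, in the order asked, and still so for the second after the job is handed in, while the arm keeps its last pose, push and grip.
It also fails if it takes over 70 s, if anything falls off the work surface, if the arm or the gripper's body presses on something with over 40 N, if the wrist force passes 120 N, or if a joint passes its speed limit or range.

## Working session

There is one attempt and no reset: what is moved stays moved. The work goes in short steps, Python scripts to look and compute and a tool call to move; the robot and the scene stay as the last step left them, time stands still between calls to the robot, and variables do not carry over. Pictures are saved under pics/ and viewed, and the job is handed in when it is done.

Besides the shell and the picture viewer there is one more tool, called after "Call:" in YAML: its name, and indented under it one key for each argument. jog_arm: Moves the arm, as the interface text tells. Its arguments: {"type":"object","properties":{"rows":{"type":"array","items":{"type":"object","properties":{"travel":{"type":"array","items":{"type":"number","minimum":-1,"maximum":1}},"dr":{"type":"array","items":{"type":"number","minimum":-1,"maximum":1}},"fingers":{"type":"number"}}}}},"required":["rows"]}

```bash
mkdir -p pics
python3 - <<'E'
from cell import robot
import cv2,numpy as np
o=robot.observe()
print({k:np.round(o[k],3).tolist() for k in o})
for n in ("scene","top"):
    d=robot.get_image(n); cv2.imwrite(f"pics/{n}0.png",d["img"])
    print(n,d["fx"],d["cx"],d["cy"],np.round(d["R"],4).tolist(),np.round(d["t"],4).tolist())
E
```

```text
{'t': 0.0, 'q': [-1.406, 0.334, 0.04, 1.466, -0.013, 1.343, -0.059], 'qd': [0.002, 0.001, -0.0, 0.0, 0.001, 0.001, -0.002], 'tau': [0.0, -65.854, 1.366, -40.557, 0.017, 0.012, -0.0], 'tool_pos': [0.169, 0.627, 0.241], 'tool_rot': [-0.43, 0.562, 0.429, 0.561], 'wrist_force': [-0.746, -0.112, -0.786], 'ft_torque': [-0.004, -0.04, -0.004], 'finger_gap': 0.998}
scene 506.74863954950354 318.6364660361138 197.96262711858623 [[-0.7244, 0.6891, 0.0163], [0.5588, 0.6009, -0.5716], [-0.4037, -0.405, -0.8204]] [0.4479, -0.2508, 1.5905]
top 496.2854980070577 325.8747655271662 208.1509660697276 [[-0.0288, -0.9995, 0.0158], [-0.987, 0.0259, -0.1587], [0.1582, -0.0202, -0.9872]] [-0.0441, 0.5956, 1.1334]
```

View pics/scene0.png

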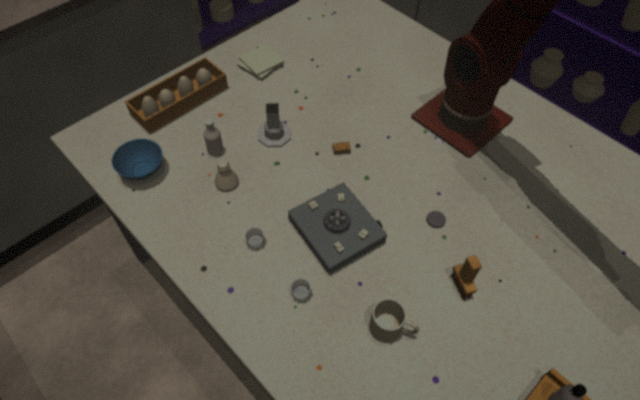

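View pics/top0.png

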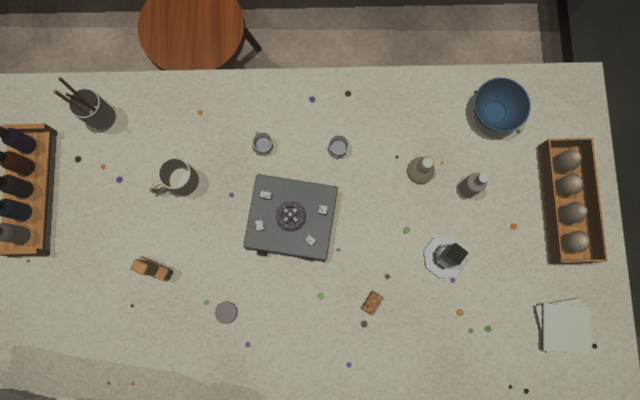

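```bash
cat > h.py <<'E'
import cv2,numpy as np,json
from cell import robot
from scipy.spatial.transform import Rotation as Ro
def ray(d,u,v):
    c=np.array([(u-d["cx"])/d["fx"],(v-d["cy"])/d["fy"],1.]);R=np.array(d["R"]);t=np.array(d["t"])
    return -R.T@t,R.T@c
def onz(d,u,v,z):
    o,r=ray(d,u,v);return o+r*(z-o[2])/r[2]
def proj(d,X):
    c=np.array(d["R"])@np.asarray(X,float)+np.array(d["t"]);return np.array([d["fx"]*c[0]/c[2]+d["cx"],d["fy"]*c[1]/c[2]+d["cy"]])
def tri(*dr):
    A=np.zeros((3,3));b=np.zeros(3)
    for d,u,v in dr:
        o,r=ray(d,u,v);r=r/np.linalg.norm(r);P=np.eye(3)-np.outer(r,r);A+=P;b+=P@o
    return np.linalg.solve(A,b)
def crop(d,u0,v0,w,h,s,fn):
    im=cv2.resize(d["img"][v0:v0+h,u0:u0+w],None,fx=s,fy=s,interpolation=cv2.INTER_CUBIC)
    im=cv2.convertScaleAbs(im,alpha=1.5)
    cv2.imwrite("pics/"+fn,im)
def st():
    o=robot.observe();R=Ro.from_quat(o["tool_rot"]).as_matrix()
    print("t",round(o["t"],2),"tcp",np.round(o["tool_pos"],4),"x",np.round(R[:,0],3),"z",np.round(R[:,2],3),"F",np.round(o["wrist_force"],1),"M",np.round(o["ft_torque"],2),"gap",round(o["finger_gap"],3),"q",np.round(o["q"],2))
    return o
E
python3 - <<'E'
from h import *
T=robot.get_image("top");S=robot.get_image("scene")
import pickle;pickle.dump((T,S),open("im0.pkl","wb"))
crop(T,236,165,112,100,7,"a1.png");crop(T,120,245,64,48,10,"a2.png");crop(T,415,225,64,64,9,"a3.png")
crop(S,280,175,114,100,7,"b1.png");crop(S,440,245,56,60,10,"b2.png");crop(S,245,92,60,64,9,"b3.png")
E
```

```text
(no output)
```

View pics/a1.png

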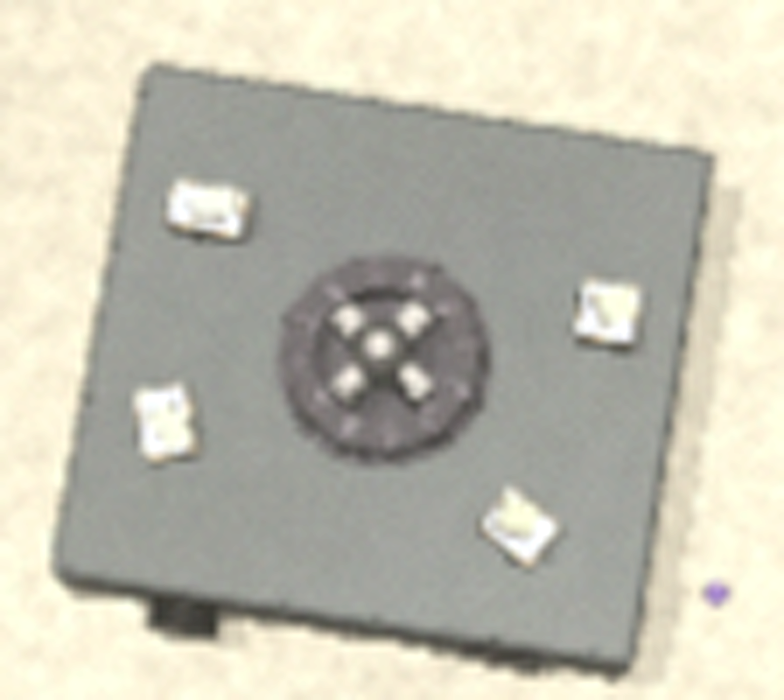

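View pics/a2.png

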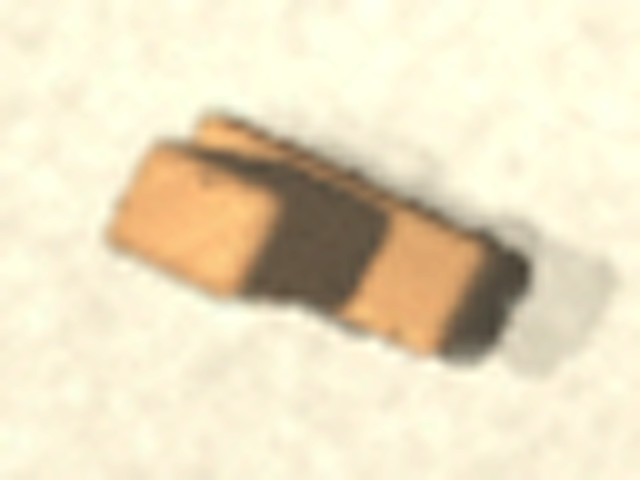

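View pics/a3.png

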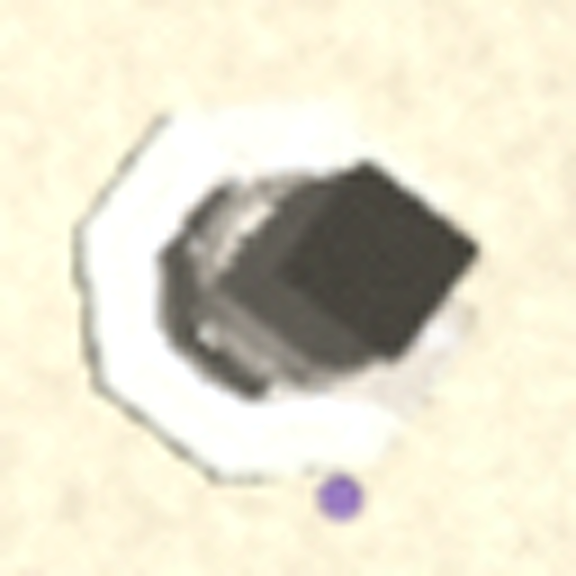

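View pics/b1.png

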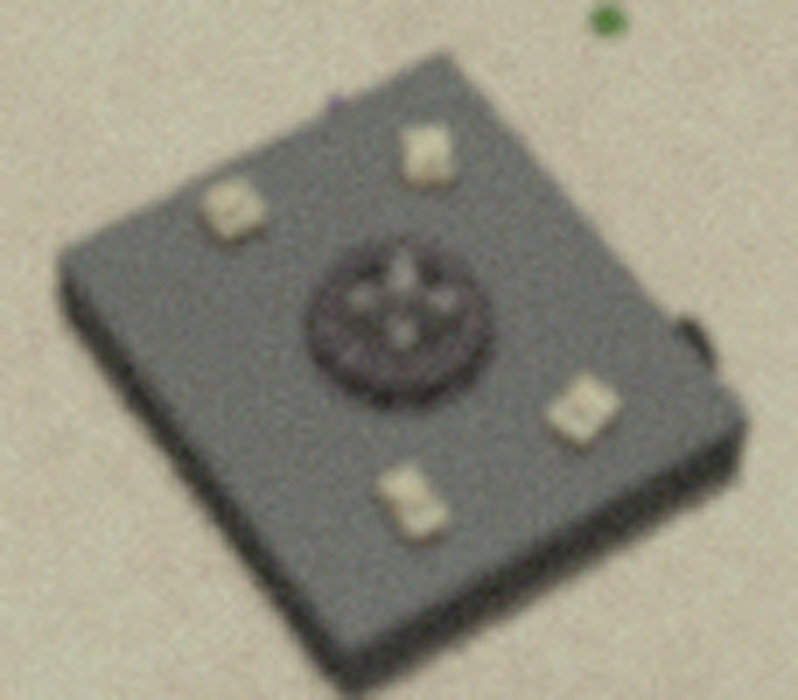

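View pics/b2.png

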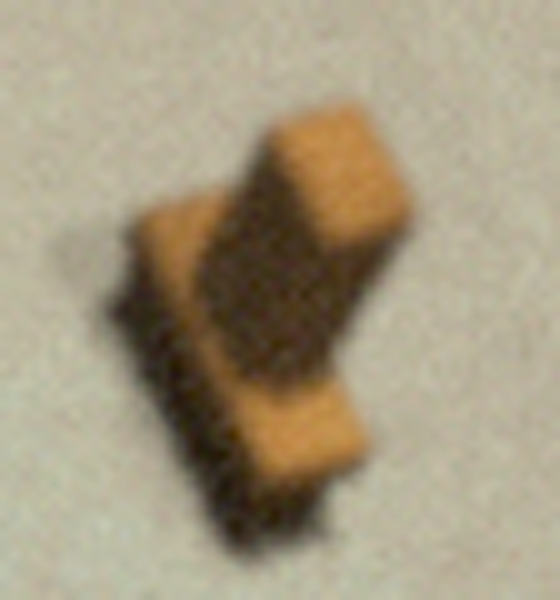

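View pics/b3.png

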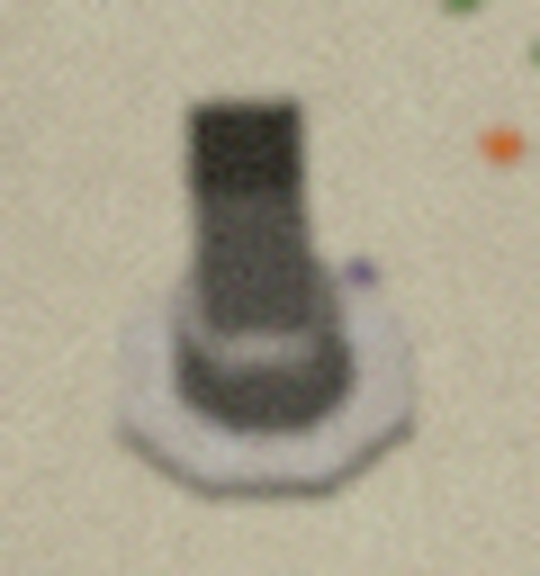

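Run:
```python
from h import *
import pickle
T,S=pickle.load(open("im0.pkl","rb"))
def pts(d,u0,v0,s,P,z):
    return np.array([onz(d,u0+(p[0]+.5)/s-.5,v0+(p[1]+.5)/s-.5,z)[:2] for p in P])
def rep(n,Q):
    e=[np.degrees(np.arctan2(*(Q[(i+1)%4]-Q[i])[::-1])) for i in range(4)]
    L=[np.linalg.norm(Q[(i+1)%4]-Q[i]) for i in range(4)]
    print(n,Q.mean(0).round(4),"ang",np.round(e,1),"len",np.round(L,4));return Q.mean(0)
A=(236,165,7);B=(280,175,7)
m1=rep("mach T",pts(T,*A,[(148,65),(714,152),(628,668),(58,575)],.045))
m2=rep("mach S",pts(S,*B,[(446,52),(745,425),(350,662),(62,262)],.045))
print("tip",pts(T,*A,[(379,345)],.081),pts(S,*B,[(403,250)],.081),)
rep("ribs T",pts(T,*A,[(347,318),(413,318),(417,383),(347,383)],.069))
rep("ribs S",pts(S,*B,[(403,265),(445,297),(402,335),(362,298)],.069))
c=pts(T,*A,[(208,210),(165,423),(608,313),(520,525)],.057);cs=pts(S,*B,[(412,503),(583,410),(232,210),(428,155)],.057)
print("chips T",c.round(4).tolist(),"S",cs.round(4).tolist())
rep("brush T",pts(T,120,245,10,[(155,143),(285,190),(240,300),(105,238)],.132))
rep("brush S",pts(S,440,245,10,[(270,135),(360,100),(412,205),(325,245)],.132))
rep("chuck T",pts(T,415,225,9,[(370,160),(480,250),(395,360),(275,270)],.115))
rep("chuck S",pts(S,245,92,9,[(190,105),(298,100),(300,190),(192,195)],.115))
for n,u,v in (("cupL",262,144),("cupR",338,147)): print(n,onz(T,u,v,.036).round(3))
for n,u,v,z in (("mug",175,175,.085),("lid",226,312,.01),("block",372,303,.02),("fig",421,170,.03),("bot",480,180,.125)): print(n,onz(T,u,v,z).round(3))
```

```text
mach T [0.5772 0.0232] ang [-100.4  168.9   79.2  -10.2] len [0.1969 0.179  0.1939 0.1775]
mach S [0.5816 0.028 ] ang [  78.3   -9.8 -101.   170.7] len [0.1974 0.1742 0.1959 0.1769]
tip [[0.57768497 0.02395219]] [[0.57044785 0.0160567 ]]
ribs T [0.5776 0.024 ] ang [ -91.5 -177.6   88.5   -0.9] len [0.022  0.0219 0.0232 0.0219]
ribs S [0.5794 0.0259] ang [  93.9    2.3  -91.4 -180. ] len [0.0203 0.0229 0.0212 0.021 ]
chips T [[0.629, 0.0822], [0.5568, 0.0972], [0.5902, -0.0521], [0.5193, -0.0207]] S [[0.6317, 0.0839], [0.5596, 0.0988], [0.5926, -0.0507], [0.5212, -0.0186]]
brush T [0.4643 0.3472] ang [-111.1  158.9   64.3  -26.6] len [0.0302 0.025  0.0325 0.0225]
brush S [0.467  0.3495] ang [ 158.9   61.2  -18.2 -118. ] len [0.0241 0.0277 0.0239 0.0289]
chuck T [ 0.474  -0.3467] ang [-131.8  138.9   50.9  -43.8] len [0.0345 0.035  0.0362 0.0367]
chuck S [ 0.4776 -0.3441] ang [ 141.1   50.   -39.  -129.2] len [0.0344 0.0397 0.0338 0.0396]
cupL [0.759 0.091 0.036]
cupR [ 0.747 -0.095  0.036]
mug [0.675 0.288 0.085]
lid [0.357 0.183 0.01 ]
block [ 0.368 -0.164  0.02 ]
fig [ 0.686 -0.297  0.03 ]
bot [ 0.637 -0.408  0.125]
```

Run:
```python
from h import *
import pickle
T,S=pickle.load(open("im0.pkl","rb"))
im=T["img"][240:272,240:335];im=cv2.convertScaleAbs(cv2.resize(im,None,fx=8,fy=8,interpolation=cv2.INTER_CUBIC),alpha=2.2)
cv2.imwrite("pics/c1.png",im)
im=S["img"][200:275,340:400];im=cv2.convertScaleAbs(cv2.resize(im,None,fx=8,fy=8,interpolation=cv2.INTER_CUBIC),alpha=2.2)
cv2.imwrite("pics/c2.png",im)
st()
```

```text
t 0.2 tcp [0.1694 0.6272 0.2417] x [-0.    -0.001 -1.   ] z [ 0.261  0.965 -0.001] F [ 0.1  0.1 -0.1] M [-0.05 -0.04  0.03] gap 1.0 q [-1.41  0.33  0.04  1.47 -0.01  1.34 -0.06]
```

View pics/c1.png

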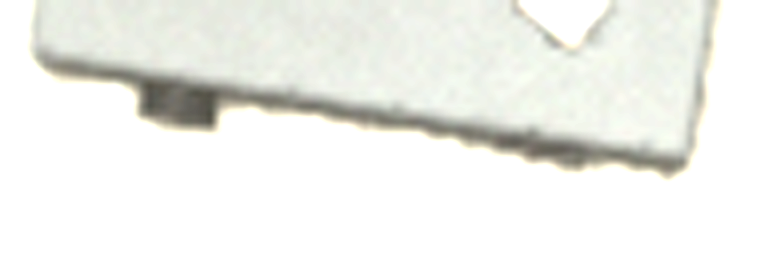

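View pics/c2.png

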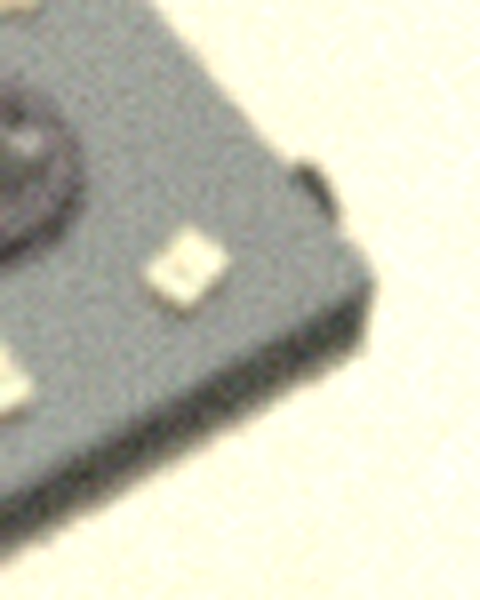

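Call:
jog_arm:
  rows:
    - {"travel": [0.35, -0.33, 0], "dr": [0, 0, -0.15], "fingers": 1}
    - {"travel": [0.7, -0.66, 0], "dr": [0, 0, -0.3], "fingers": 1}
    - {"travel": [1, -1, 0], "dr": [0, 0, -0.3], "fingers": 1}

```text
t: 0.5
tool_pos: [0.271, 0.526, 0.242]
tool_rot: [-0.384, 0.594, 0.383, 0.594]
wrist_force: [0.9, -0.1, 1.1]
finger_gap: 1.0
```

Call:
jog_arm:
  rows:
    - {"travel": [0.35, -0.33, 0], "fingers": 1}
    - {"travel": [0.7, -0.66, 0], "fingers": 1}
    - {"travel": [1, -1, 0], "fingers": 1}
    - {"travel": [1, -1, 0], "fingers": 1}

```text
$.rows[0]: bad value
```

Call:
jog_arm:
  rows:
    - {"travel": [0.35, -0.33, 0], "dr": [0, 0, 0], "fingers": 1}
    - {"travel": [0.7, -0.66, 0], "dr": [0, 0, 0], "fingers": 1}
    - {"travel": [1, -0.9, 0], "dr": [0, 0, 0], "fingers": 1}

```text
t: 0.8
tool_pos: [0.3715, 0.4349, 0.2425]
tool_rot: [-0.384, 0.594, 0.384, 0.594]
wrist_force: [1.1, 0.8, 0.6]
finger_gap: 1.0
```

Call:
jog_arm:
  rows:
    - {"travel": [0.35, -0.33, 0], "dr": [0, 0, 0], "fingers": 1}
    - {"travel": [0.7, -0.66, -0.2], "dr": [0, 0, 0], "fingers": 1}
    - {"travel": [0.94, -0.87, -0.5], "dr": [0, 0, 0], "fingers": 1}

```text
t: 1.1
tool_pos: [0.4667, 0.3484, 0.1938]
tool_rot: [-0.384, 0.592, 0.384, 0.595]
wrist_force: [0.3, 1.4, -0.6]
finger_gap: 0.999
```

Run:
```python
from h import *
st()
T=robot.get_image("top");S=robot.get_image("scene")
crop(T,90,220,110,90,7,"d1.png");crop(S,400,180,110,130,5,"d2.png")
```

```text
t 1.1 tcp [0.4667 0.3484 0.1938] x [ 0.004  0.002 -1.   ] z [0.411 0.912 0.004] F [ 0.3  1.4 -0.6] M [ 0.03 -0.    0.01] gap 0.999 q [-0.97  0.23  0.29  1.72 -0.07  1.21  0.49]
```

View pics/d1.png

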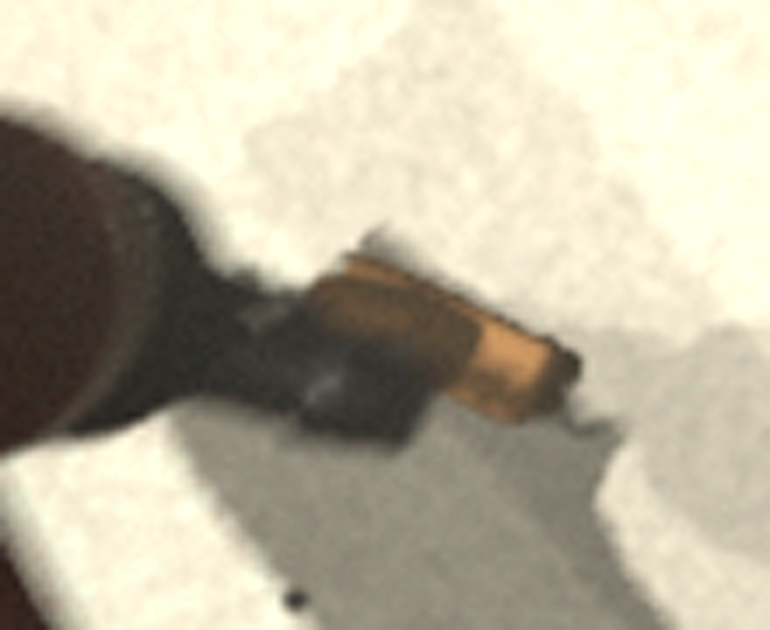

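View pics/d2.png

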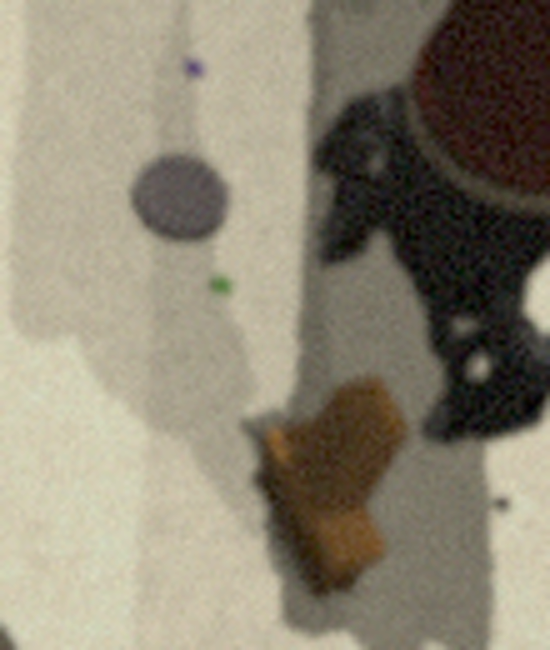

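Call:
jog_arm:
  rows:
    - {"travel": [0, 0, -0.35], "dr": [0, 0, 0], "fingers": 1}
    - {"travel": [0, 0, -0.7], "dr": [0, 0, 0], "fingers": 1}
    - {"travel": [0, 0, -0.97], "dr": [0, 0, 0], "fingers": 1}
    - {"travel": [0, 0, -0.97], "dr": [0, 0, 0], "fingers": -1}
    - {"travel": [0, 0, -0.97], "dr": [0, 0, 0], "fingers": -1}
    - {"travel": [0, 0, -0.97], "dr": [0, 0, 0], "fingers": -1}
    - {"travel": [0, 0, -0.97], "dr": [0, 0, 0], "fingers": -1}
    - {"travel": [0, 0, -0.97], "dr": [0, 0, 0], "fingers": -1}

```text
t: 2.0
tool_pos: [0.4642, 0.3514, 0.0972]
tool_rot: [-0.384, 0.592, 0.385, 0.594]
wrist_force: [-1.6, -0.1, 6.7]
finger_gap: 0.389
```

Call:
jog_arm:
  rows:
    - {"travel": [0, 0, 0], "dr": [0, 0, 0], "fingers": -1}
    - {"travel": [0, 0, 0], "dr": [0, 0, 0], "fingers": -1}

```text
t: 2.2
tool_pos: [0.4642, 0.3514, 0.0972]
tool_rot: [-0.384, 0.592, 0.385, 0.594]
wrist_force: [-1.0, -0.9, 7.5]
finger_gap: 0.388
```

Run:
```python
from h import *
st()
```

```text
t 2.2 tcp [0.4642 0.3514 0.0972] x [ 0.002  0.002 -1.   ] z [0.408 0.913 0.003] F [-1.  -0.9  7.5] M [0.04 0.33 0.07] gap 0.388 q [-0.96  0.32  0.28  1.81 -0.1   1.02  0.51]
```

Call:
jog_arm:
  rows:
    - {"travel": [0, 0, 0.3], "dr": [0, 0, 0], "fingers": -1}
    - {"travel": [0, 0, 0.8], "dr": [0, 0, 0], "fingers": -1}
    - {"travel": [0, -0.3, 1], "dr": [0, 0, -0.25], "fingers": -1}
    - {"travel": [0.2, -0.7, 1], "dr": [0, 0, -0.5], "fingers": -1}
    - {"travel": [0.4, -1, 1], "dr": [0, 0, -0.75], "fingers": -1}
    - {"travel": [0.6, -1, 1], "dr": [0, 0, -1], "fingers": -1}

```text
t: 2.8
tool_pos: [0.5253, 0.2452, 0.1969]
tool_rot: [-0.214, 0.673, 0.214, 0.675]
wrist_force: [0.8, -0.7, -1.7]
finger_gap: 0.395
```

Call:
jog_arm:
  rows:
    - {"travel": [0.2, -0.3, 0.2], "dr": [0, 0, -0.25], "fingers": -1}
    - {"travel": [0.4, -0.6, 0.2], "dr": [0, 0, -0.5], "fingers": -1}
    - {"travel": [0.6, -0.9, 0.2], "dr": [0, 0, -0.75], "fingers": -1}
    - {"travel": [0.8, -1, 0.2], "dr": [0, 0, -1], "fingers": -1}

```text
t: 3.2
tool_pos: [0.6047, 0.1461, 0.2166]
tool_rot: [-0.033, 0.706, 0.033, 0.707]
wrist_force: [0.7, 0.6, -1.1]
finger_gap: 0.393
```

Run:
```python
from h import *
st()
```

```text
t 3.2 tcp [0.6047 0.1461 0.2166] x [ 0.001 -0.001 -1.   ] z [0.996 0.093 0.001] F [ 0.7  0.6 -1.1] M [-0.02 -0.01 -0.01] gap 0.393 q [-0.76  0.32  0.56  1.6  -0.17  1.28 -0.07]
```

Call:
jog_arm:
  rows:
    - {"travel": [0.2, -0.4, 0], "dr": [0, 0, -0.25], "fingers": -1}
    - {"travel": [0.39, -0.8, 0], "dr": [0, 0, -0.53], "fingers": -1}
    - {"travel": [0.39, -0.98, 0], "dr": [0, 0, -0.53], "fingers": -1}
    - {"travel": [0.39, -0.98, 0], "dr": [0, 0, -0.53], "fingers": -1}

```text
t: 3.6
tool_pos: [0.6426, 0.0479, 0.2159]
tool_rot: [0.063, 0.704, -0.064, 0.704]
wrist_force: [0.3, -0.1, -0.4]
finger_gap: 0.387
```

Run:
```python
from h import *
st()
T=robot.get_image("top");S=robot.get_image("scene")
import pickle;pickle.dump((T,S),open("im1.pkl","wb"))
crop(T,220,130,140,120,5,"e1.png");crop(S,270,130,130,150,5,"e2.png")
```

```text
t 3.6 tcp [0.6426 0.0479 0.2159] x [ 0.    -0.002 -1.   ] z [ 0.984 -0.178  0.001] F [ 0.3 -0.1 -0.4] M [-0.04  0.05 -0.02] gap 0.387 q [-0.64  0.38  0.64  1.54 -0.23  1.3  -0.14]
```

View pics/e1.png

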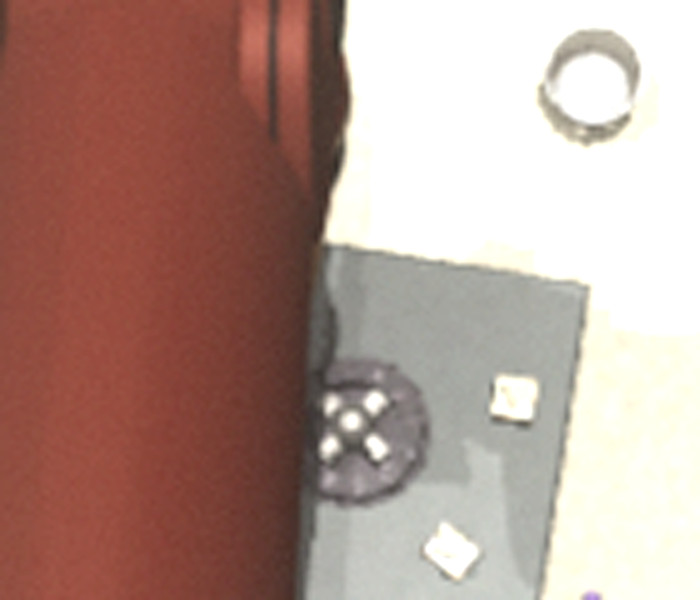

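View pics/e2.png

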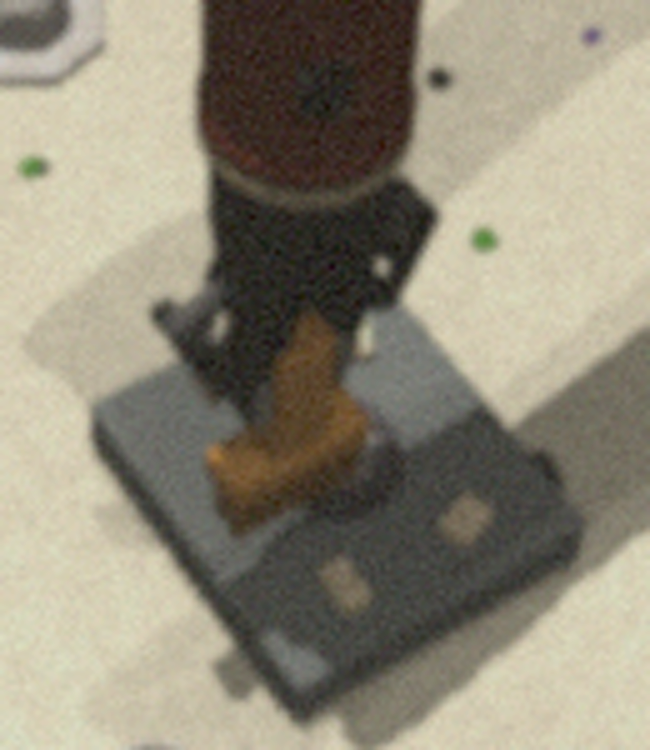

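```bash
cat >> h.py <<'E'
def brushbox(S,o,fn,u0,v0,w,h,s,off=(0,0),bot=.0972):
    R=Ro.from_quat(o["tool_rot"]).as_matrix();p=np.array(o["tool_pos"]);y=R[:,2];x=np.cross(y,[0,0,1])
    im=cv2.convertScaleAbs(cv2.resize(S["img"][v0:v0+h,u0:u0+w],None,fx=s,fy=s,interpolation=cv2.INTER_CUBIC),alpha=1.5)
    base=p-[0,0,bot]+x*off[0]+y*off[1]
    for a,b,z in ((.013,.036,0),(.015,.038,.05),(.013,.017,.132)):
        q=[]
        for sx,sy in ((1,1),(1,-1),(-1,-1),(-1,1)):
            uv=proj(S,base+x*a*sx+y*b*sy+[0,0,z]);q.append([(uv[0]-u0+.5)*s-.5,(uv[1]-v0+.5)*s-.5])
        cv2.polylines(im,[np.int32(q)],True,(0,255,0),1)
    cv2.imwrite("pics/"+fn,im)
E
python3 - <<'E'
from h import *
import pickle
T,S=pickle.load(open("im1.pkl","rb"))
brushbox(S,robot.observe(),"e3.png",270,130,130,150,5)
E
```

```text
(no output)
```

View pics/e3.png

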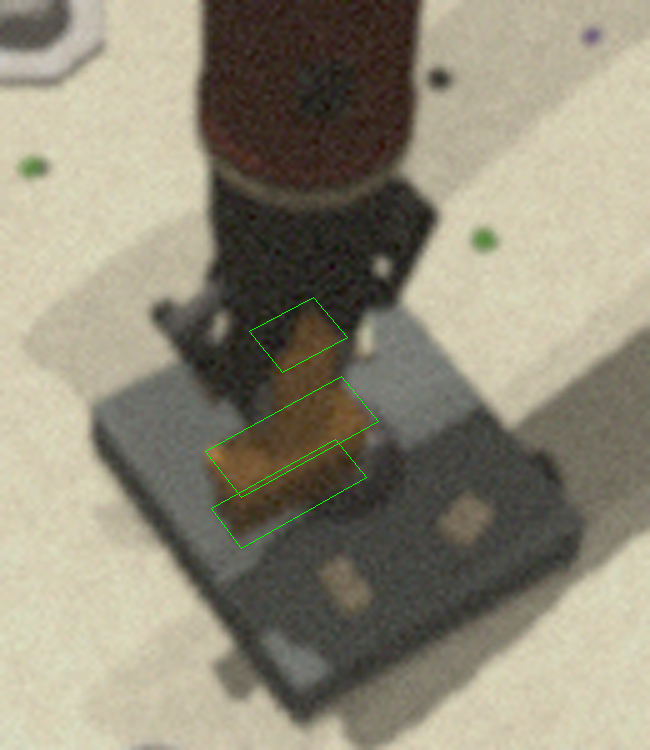

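Call:
jog_arm:
  rows:
    - {"travel": [0.08, 0.03, 0], "dr": [0, 0, 0], "fingers": -1}
    - {"travel": [0.08, 0.03, -0.3], "dr": [0, 0, 0], "fingers": -1}
    - {"travel": [0.08, 0.03, -0.5], "dr": [0, 0, 0], "fingers": -1}
    - {"travel": [0.08, 0.03, -0.62], "dr": [0, 0, 0], "fingers": -1}
    - {"travel": [0.08, 0.03, -0.71], "dr": [0, 0, 0], "fingers": -1}
    - {"travel": [0.08, 0.03, -0.71], "dr": [0, 0, 0], "fingers": -1}

```text
t: 4.3
tool_pos: [0.6537, 0.0562, 0.1523]
tool_rot: [0.063, 0.702, -0.06, 0.707]
wrist_force: [-10.6, -1.8, 50.4]
finger_gap: 0.391
```

Run:
```python
from h import *
o=st()
S=robot.get_image("scene")
brushbox(S,o,"f1.png",270,150,130,130,6,(.0025,0))
```

```text
t 4.3 tcp [0.6537 0.0562 0.1523] x [ 0.008  0.003 -1.   ] z [ 0.985 -0.173  0.007] F [-10.6  -1.8  50.4] M [0.23 4.63 0.25] gap 0.391 q [-0.62  0.45  0.62  1.59 -0.28  1.18 -0.11]
```

View pics/f1.png

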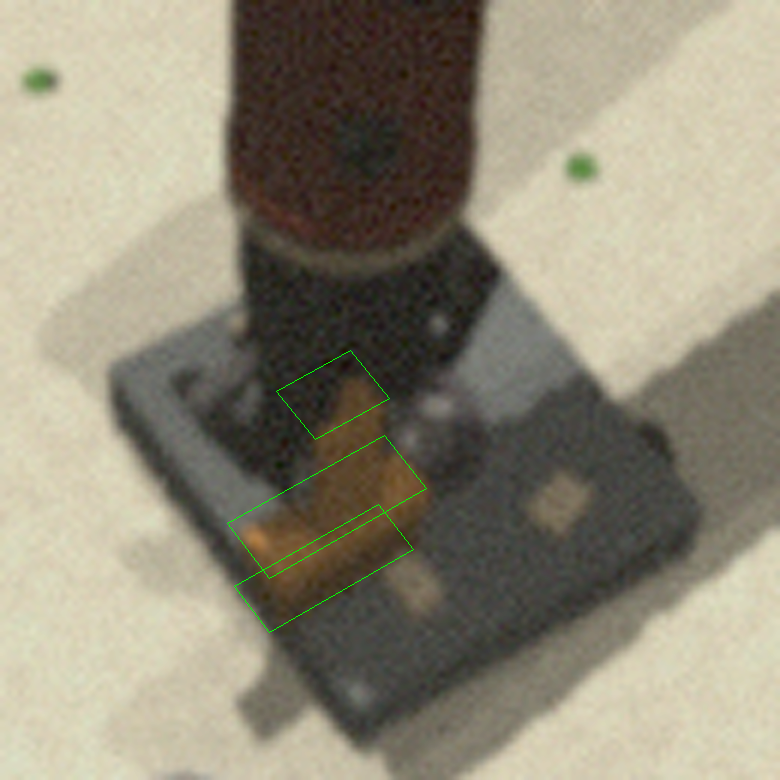

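Call:
jog_arm:
  rows:
    - {"travel": [0, 0, 0.2], "dr": [0, 0, 0], "fingers": -1}
    - {"travel": [0, 0, 0.5], "dr": [0, 0, 0], "fingers": -1}
    - {"travel": [0, 0, 0.7], "dr": [0, 0, 0], "fingers": -1}
    - {"travel": [0, 0, 0.7], "dr": [0, 0, 0], "fingers": -1}

```text
t: 4.75
tool_pos: [0.6524, 0.0569, 0.2179]
tool_rot: [0.062, 0.703, -0.06, 0.706]
wrist_force: [0.7, 0.5, -1.6]
finger_gap: 0.389
```

Run:
```python
from h import *
o=st()
S=robot.get_image("scene")
crop(S,270,130,130,130,6,"g0.png")
brushbox(S,o,"g1.png",270,130,130,130,6,(0.0025,0))
```

```text
t 4.75 tcp [0.6524 0.0569 0.2179] x [ 0.005  0.002 -1.   ] z [ 0.985 -0.172  0.005] F [ 0.7  0.5 -1.6] M [ 0.   -0.02  0.03] gap 0.389 q [-0.63  0.4   0.64  1.52 -0.24  1.3  -0.14]
```

View pics/g0.png

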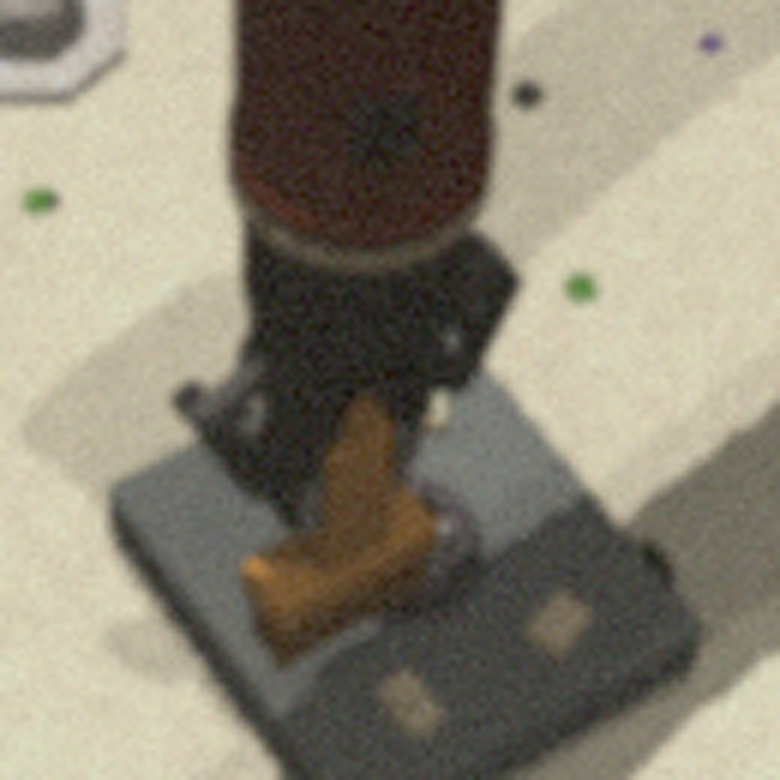

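View pics/g1.png

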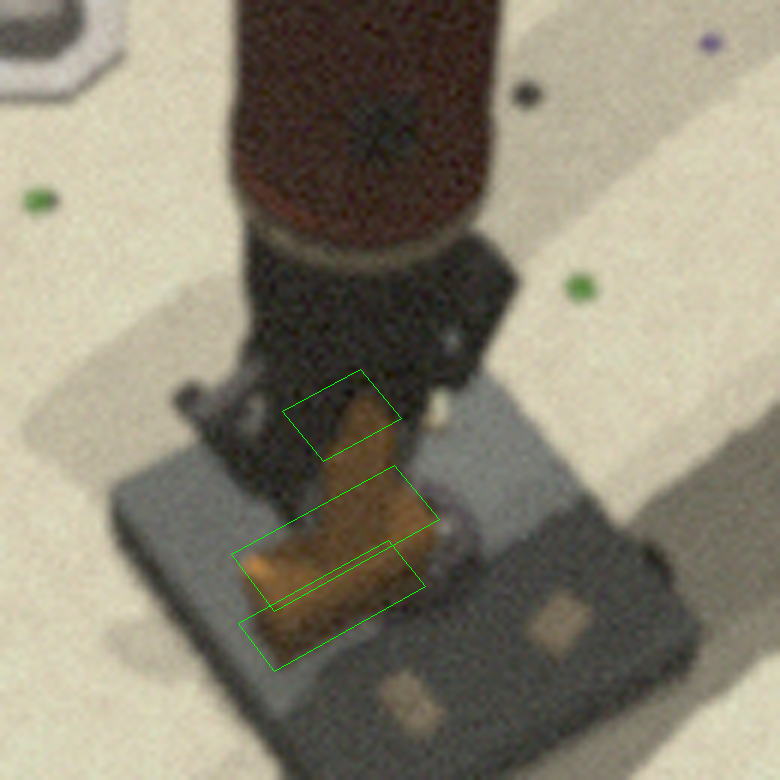

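Call:
jog_arm:
  rows:
    - {"travel": [-0.02, -0.08, -0.1], "dr": [0, 0, 0], "fingers": -1}
    - {"travel": [-0.02, -0.08, -0.3], "dr": [0, 0, 0], "fingers": -1}
    - {"travel": [-0.02, -0.08, -0.5], "dr": [0, 0, 0], "fingers": -1}
    - {"travel": [-0.02, -0.08, -0.5], "dr": [0, 0, 0], "fingers": -1}

```text
t: 5.2
tool_pos: [0.6457, 0.0472, 0.1594]
tool_rot: [0.061, 0.707, -0.062, 0.702]
wrist_force: [-0.5, -0.3, -2.9]
finger_gap: 0.392
```

Call:
jog_arm:
  rows:
    - {"travel": [0, 0, 0], "dr": [0, 0, 0], "fingers": -1}
    - {"travel": [0, 0, 0], "dr": [0, 0, 0], "fingers": -1}

```text
t: 5.4
tool_pos: [0.6487, 0.0473, 0.1648]
tool_rot: [0.062, 0.704, -0.062, 0.705]
wrist_force: [0.2, -0.2, -0.1]
finger_gap: 0.388
```

Run:
```python
from h import *
o=st()
S=robot.get_image("scene")
brushbox(S,o,"g2.png",270,130,130,130,6,(0.0025,0))
```

```text
t 5.4 tcp [0.6487 0.0473 0.1648] x [ 0. -0. -1.] z [ 0.985 -0.174  0.   ] F [ 0.2 -0.2 -0.1] M [-0.01 -0.06 -0.01] gap 0.388 q [-0.61  0.43  0.63  1.59 -0.27  1.21 -0.11]
```

View pics/g2.png

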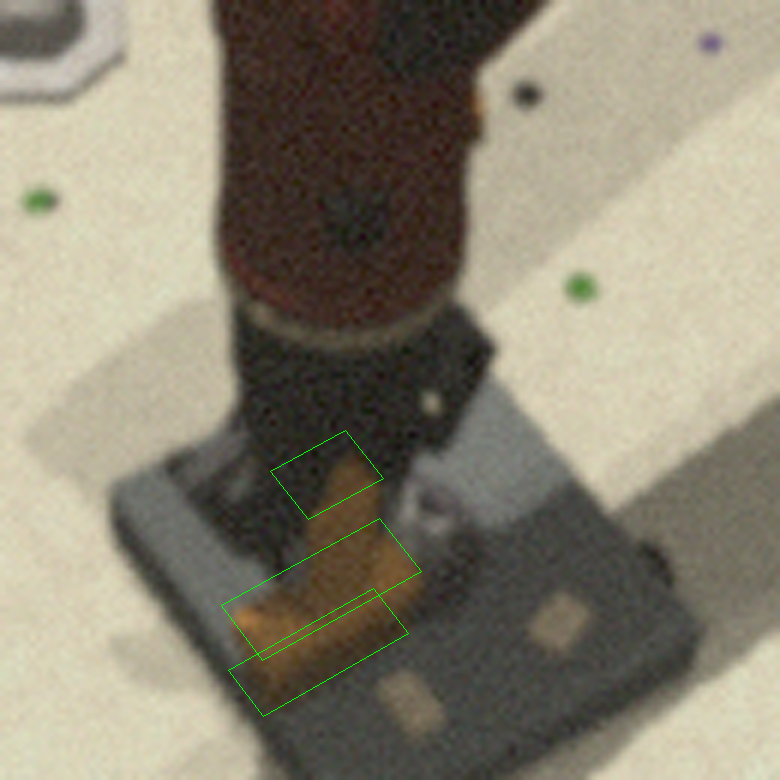

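Call:
jog_arm:
  rows:
    - {"travel": [0.03, 0.02, 0], "dr": [0, 0, 0], "fingers": -1}
    - {"travel": [0.03, 0.02, -0.04], "dr": [0, 0, 0], "fingers": -1}
    - {"travel": [0.03, 0.02, -0.08], "dr": [0, 0, 0], "fingers": -1}
    - {"travel": [0.03, 0.02, -0.12], "dr": [0, 0, 0], "fingers": -1}
    - {"travel": [0.03, 0.02, -0.12], "dr": [0, 0, 0], "fingers": -1}

```text
t: 5.95
tool_pos: [0.651, 0.0495, 0.1514]
tool_rot: [0.062, 0.705, -0.062, 0.704]
wrist_force: [-0.3, 0.2, -0.9]
finger_gap: 0.395
```

Call:
jog_arm:
  rows:
    - {"travel": [0, 0, -0.03], "dr": [0, 0, 0], "fingers": -1}
    - {"travel": [0, 0, -0.05], "dr": [0, 0, 0], "fingers": -1}
    - {"travel": [0, 0, -0.05], "dr": [0, 0, 0], "fingers": -1}

```text
t: 6.25
tool_pos: [0.6513, 0.0495, 0.147]
tool_rot: [0.062, 0.705, -0.062, 0.704]
wrist_force: [1.0, -0.9, -1.9]
finger_gap: 0.39
```

Call:
jog_arm:
  rows:
    - {"travel": [0.018, 0.098, -0.01], "dr": [0, 0, 0], "fingers": -1}
    - {"travel": [0.036, 0.2, -0.02], "dr": [0, 0, 0], "fingers": -1}
    - {"travel": [0.055, 0.3, -0.02], "dr": [0, 0, 0], "fingers": -1}
    - {"travel": [0.08, 0.43, -0.02], "dr": [0, 0, 0], "fingers": -1}
    - {"travel": [0.105, 0.57, -0.02], "dr": [0, 0, 0], "fingers": -1}
    - {"travel": [0.13, 0.7, -0.02], "dr": [0, 0, 0], "fingers": -1}
    - {"travel": [0.155, 0.84, -0.02], "dr": [0, 0, 0], "fingers": -1}
    - {"travel": [0.18, 0.98, -0.02], "dr": [0, 0, 0], "fingers": -1}

```text
t: 7.05
tool_pos: [0.6697, 0.1489, 0.1453]
tool_rot: [0.062, 0.704, -0.062, 0.704]
wrist_force: [-1.1, 0.0, -2.0]
finger_gap: 0.393
```

Run:
```python
from h import *
o=st()
S=robot.get_image("scene")
brushbox(S,o,"i1.png",270,160,130,130,6,(0.0025,0))
```

```text
t 7.05 tcp [0.6697 0.1489 0.1453] x [-0.  0. -1.] z [ 0.985 -0.174 -0.   ] F [-1.1  0.  -2. ] M [0.   0.03 0.01] gap 0.393 q [-0.7   0.52  0.59  1.51 -0.3   1.21 -0.24]
```

View pics/i1.png

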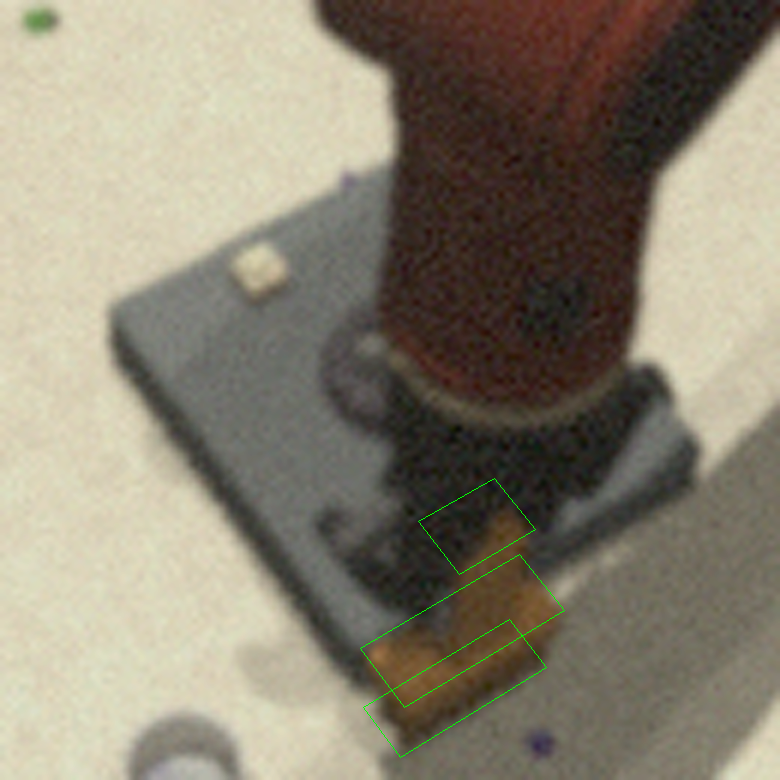

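Call:
jog_arm:
  rows:
    - {"travel": [0, 0, 0.3], "dr": [0, 0, 0], "fingers": -1}
    - {"travel": [0, 0, 0.6], "dr": [0, 0, 0], "fingers": -1}
    - {"travel": [-0.3, -0.15, 0.6], "dr": [0, 0, 0], "fingers": -1}
    - {"travel": [-0.7, -0.35, 0.6], "dr": [0, 0, 0], "fingers": -1}
    - {"travel": [-1, -0.5, 0.6], "dr": [0, 0, 0], "fingers": -1}

```text
t: 7.6
tool_pos: [0.5679, 0.0961, 0.2052]
tool_rot: [0.062, 0.705, -0.062, 0.704]
wrist_force: [0.1, -0.6, -0.7]
finger_gap: 0.389
```

Call:
jog_arm:
  rows:
    - {"travel": [-0.3, -0.15, 0], "dr": [0, 0, 0], "fingers": -1}
    - {"travel": [-0.44, -0.22, 0], "dr": [0, 0, 0], "fingers": -1}
    - {"travel": [-0.44, -0.22, -0.1], "dr": [0, 0, 0], "fingers": -1}
    - {"travel": [-0.44, -0.22, -0.2], "dr": [0, 0, 0], "fingers": -1}
    - {"travel": [-0.44, -0.22, -0.3], "dr": [0, 0, 0], "fingers": -1}
    - {"travel": [-0.44, -0.22, -0.37], "dr": [0, 0, 0], "fingers": -1}
    - {"travel": [-0.44, -0.22, -0.37], "dr": [0, 0, 0], "fingers": -1}
    - {"travel": [-0.44, -0.22, -0.37], "dr": [0, 0, 0], "fingers": -1}

```text
t: 8.4
tool_pos: [0.5257, 0.0754, 0.168]
tool_rot: [0.061, 0.705, -0.062, 0.704]
wrist_force: [0.7, -0.1, -0.8]
finger_gap: 0.392
```

Run:
```python
from h import *
o=st()
S=robot.get_image("scene")
brushbox(S,o,"j1.png",270,160,130,130,6,(0.0025,0),.0935)
```

```text
t 8.4 tcp [0.5257 0.0754 0.168 ] x [-0.001 -0.001 -1.   ] z [ 0.985 -0.174 -0.   ] F [ 0.7 -0.1 -0.8] M [ 0.01 -0.01  0.02] gap 0.392 q [-0.82  0.16  0.65  1.88 -0.11  1.14 -0.3 ]
```

View pics/j1.png

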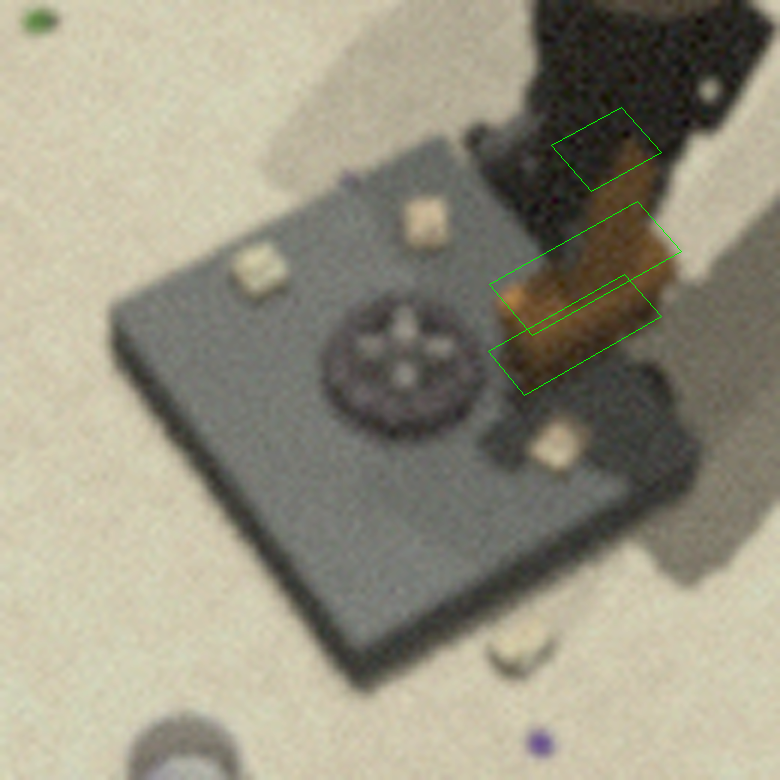

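Call:
jog_arm:
  rows:
    - {"travel": [0, 0, -0.07], "dr": [0, 0, 0], "fingers": -1}
    - {"travel": [0, 0, -0.14], "dr": [0, 0, 0], "fingers": -1}
    - {"travel": [0, 0, -0.2], "dr": [0, 0, 0], "fingers": -1}
    - {"travel": [0, 0, -0.23], "dr": [0, 0, 0], "fingers": -1}
    - {"travel": [0, 0, -0.23], "dr": [0, 0, 0], "fingers": -1}

```text
t: 8.95
tool_pos: [0.5251, 0.0754, 0.1447]
tool_rot: [0.062, 0.705, -0.062, 0.704]
wrist_force: [-0.2, -1.2, -1.4]
finger_gap: 0.392
```

Clear of contact. Sweep chip B outward.

Call:
jog_arm:
  rows:
    - {"travel": [0.018, 0.098, 0], "dr": [0, 0, 0], "fingers": -1}
    - {"travel": [0.036, 0.2, -0.01], "dr": [0, 0, 0], "fingers": -1}
    - {"travel": [0.055, 0.3, -0.01], "dr": [0, 0, 0], "fingers": -1}
    - {"travel": [0.08, 0.43, -0.01], "dr": [0, 0, 0], "fingers": -1}
    - {"travel": [0.105, 0.57, -0.01], "dr": [0, 0, 0], "fingers": -1}
    - {"travel": [0.13, 0.7, -0.01], "dr": [0, 0, 0], "fingers": -1}
    - {"travel": [0.155, 0.84, -0.01], "dr": [0, 0, 0], "fingers": -1}
    - {"travel": [0.175, 0.95, -0.01], "dr": [0, 0, 0], "fingers": -1}

```text
t: 9.75
tool_pos: [0.5431, 0.1722, 0.1442]
tool_rot: [0.061, 0.704, -0.061, 0.704]
wrist_force: [-1.5, -0.1, -1.3]
finger_gap: 0.389
```

Call:
jog_arm:
  rows:
    - {"travel": [0, 0, 0.3], "dr": [0, 0, 0], "fingers": -1}
    - {"travel": [0, 0, 0.65], "dr": [0, 0, 0], "fingers": -1}
    - {"travel": [0, 0, 0.65], "dr": [0, 0, 0], "fingers": -1}

```text
t: 10.05
tool_pos: [0.5454, 0.1714, 0.2138]
tool_rot: [0.063, 0.702, -0.061, 0.706]
wrist_force: [0.4, 0.0, -1.5]
finger_gap: 0.39
```

Run:
```python
from h import *
o=st()
S=robot.get_image("scene")
crop(S,270,160,130,130,6,"k1.png")
```

```text
t 10.05 tcp [0.5454 0.1714 0.2138] x [ 0.006  0.003 -1.   ] z [ 0.985 -0.174  0.005] F [ 0.4  0.  -1.5] M [0.03 0.02 0.01] gap 0.39 q [-0.91  0.2   0.61  1.73 -0.12  1.24 -0.45]
```

View pics/k1.png

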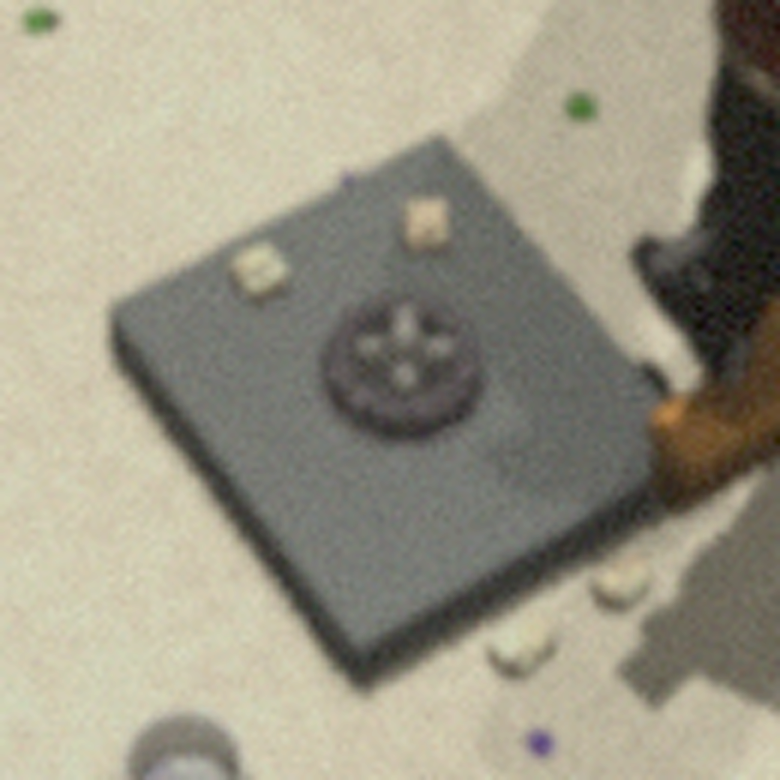

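Call:
jog_arm:
  rows:
    - {"travel": [0.1, -0.15, 0], "dr": [0, 0, 0.2], "fingers": -1}
    - {"travel": [0.2, -0.4, 0], "dr": [0, 0, 0.45], "fingers": -1}
    - {"travel": [0.3, -0.65, 0], "dr": [0, 0, 0.7], "fingers": -1}
    - {"travel": [0.4, -0.9, 0], "dr": [0, 0, 0.95], "fingers": -1}
    - {"travel": [0.4, -1, 0], "dr": [0, 0, 1], "fingers": -1}

```text
t: 10.6
tool_pos: [0.5834, 0.0673, 0.2081]
tool_rot: [-0.124, 0.697, 0.123, 0.696]
wrist_force: [-0.6, -0.5, -1.0]
finger_gap: 0.39
```

Call:
jog_arm:
  rows:
    - {"travel": [0.1, -0.15, 0], "dr": [0, 0, 0.25], "fingers": -1}
    - {"travel": [0.2, -0.4, 0], "dr": [0, 0, 0.5], "fingers": -1}
    - {"travel": [0.3, -0.65, 0], "dr": [0, 0, 0.75], "fingers": -1}
    - {"travel": [0.4, -0.9, 0], "dr": [0, 0, 1], "fingers": -1}
    - {"travel": [0.4, -1, 0], "dr": [0, 0, 1], "fingers": -1}

```text
t: 11.1
tool_pos: [0.6231, -0.0326, 0.208]
tool_rot: [-0.299, 0.642, 0.299, 0.64]
wrist_force: [-0.3, 0.6, -1.3]
finger_gap: 0.391
```

Call:
jog_arm:
  rows:
    - {"travel": [0, -0.15, 0], "dr": [0, 0, 0.25], "fingers": -1}
    - {"travel": [0, -0.3, 0], "dr": [0, 0, 0.5], "fingers": -1}
    - {"travel": [0, -0.3, 0], "dr": [0, 0, 0.75], "fingers": -1}
    - {"travel": [0, -0.3, -0.1], "dr": [0, 0, 1], "fingers": -1}
    - {"travel": [0, -0.3, -0.2], "dr": [0, 0, 1], "fingers": -1}
    - {"travel": [0, -0.3, -0.3], "dr": [0, 0, 1], "fingers": -1}
    - {"travel": [0, -0.3, -0.4], "dr": [0, 0, 1], "fingers": -1}
    - {"travel": [0, -0.3, -0.4], "dr": [0, 0, 1], "fingers": -1}

```text
t: 11.9
tool_pos: [0.6219, -0.0591, 0.1672]
tool_rot: [-0.453, 0.543, 0.455, 0.541]
wrist_force: [-0.2, 0.5, -1.4]
finger_gap: 0.392
```

Run:
```python
from h import *
o=st()
S=robot.get_image("scene")
brushbox(S,o,"l1.png",270,140,130,130,6,(0.0025,0),.0935)
T=robot.get_image("top");crop(T,220,130,140,130,5,"l2.png")
```

```text
t 11.9 tcp [ 0.6219 -0.0591  0.1672] x [-0.003 -0.    -1.   ] z [ 0.176  0.984 -0.001] F [-0.2  0.5 -1.4] M [ 0.01  0.02 -0.  ] gap 0.392 q [-0.36  0.36  0.49  1.64 -0.18  1.19  1.56]
```

View pics/l1.png

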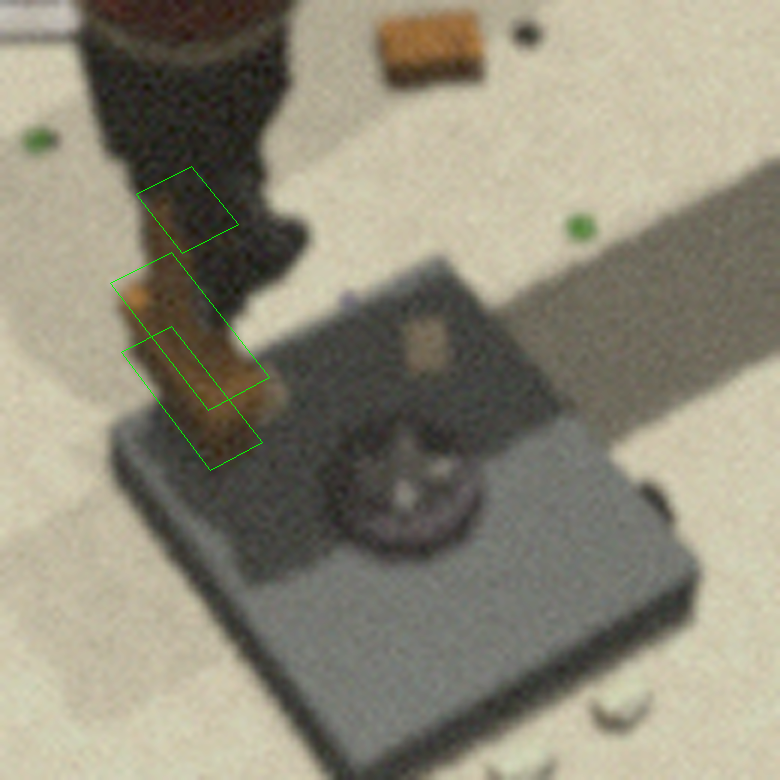

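View pics/l2.png

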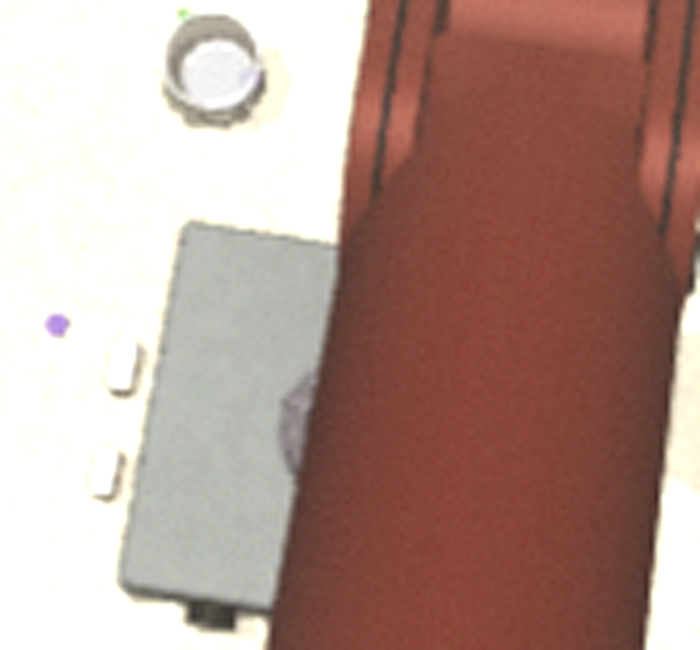

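Call:
jog_arm:
  rows:
    - {"travel": [0.03, 0, -0.07], "dr": [0, 0, 0], "fingers": -1}
    - {"travel": [0.03, 0, -0.14], "dr": [0, 0, 0], "fingers": -1}
    - {"travel": [0.03, 0, -0.2], "dr": [0, 0, 0], "fingers": -1}
    - {"travel": [0.03, 0, -0.23], "dr": [0, 0, 0], "fingers": -1}
    - {"travel": [0.03, 0, -0.23], "dr": [0, 0, 0], "fingers": -1}

```text
t: 12.5
tool_pos: [0.6256, -0.0595, 0.1456]
tool_rot: [-0.454, 0.542, 0.455, 0.541]
wrist_force: [0.8, -1.3, -1.4]
finger_gap: 0.389
```

Call:
jog_arm:
  rows:
    - {"travel": [-0.1, 0.018, 0], "dr": [0, 0, 0], "fingers": -1}
    - {"travel": [-0.22, 0.04, -0.01], "dr": [0, 0, 0], "fingers": -1}
    - {"travel": [-0.35, 0.065, -0.02], "dr": [0, 0, 0], "fingers": -1}
    - {"travel": [-0.48, 0.09, -0.02], "dr": [0, 0, 0], "fingers": -1}
    - {"travel": [-0.61, 0.113, -0.02], "dr": [0, 0, 0], "fingers": -1}
    - {"travel": [-0.74, 0.137, -0.02], "dr": [0, 0, 0], "fingers": -1}
    - {"travel": [-0.87, 0.161, -0.02], "dr": [0, 0, 0], "fingers": -1}
    - {"travel": [-1, 0.185, -0.02], "dr": [0, 0, 0], "fingers": -1}

```text
t: 13.3
tool_pos: [0.525, -0.0409, 0.1447]
tool_rot: [-0.454, 0.542, 0.454, 0.542]
wrist_force: [0.6, -0.8, -1.2]
finger_gap: 0.392
```

Call:
jog_arm:
  rows:
    - {"travel": [-0.13, 0.024, 0], "dr": [0, 0, 0], "fingers": -1}
    - {"travel": [-0.26, 0.048, 0], "dr": [0, 0, 0], "fingers": -1}
    - {"travel": [-0.39, 0.072, 0], "dr": [0, 0, 0], "fingers": -1}
    - {"travel": [-0.52, 0.096, 0], "dr": [0, 0, 0], "fingers": -1}
    - {"travel": [-0.65, 0.12, 0], "dr": [0, 0, 0], "fingers": -1}
    - {"travel": [-0.75, 0.14, 0], "dr": [0, 0, 0], "fingers": -1}
    - {"travel": [-0.8, 0.145, 0], "dr": [0, 0, 0], "fingers": -1}

```text
t: 14.0
tool_pos: [0.445, -0.0263, 0.1444]
tool_rot: [-0.454, 0.542, 0.455, 0.542]
wrist_force: [0.5, 0.3, -1.6]
finger_gap: 0.394
```

Call:
jog_arm:
  rows:
    - {"travel": [0, 0, 0.3], "dr": [0, 0, 0], "fingers": -1}
    - {"travel": [0, 0, 0.65], "dr": [0, 0, 0], "fingers": -1}
    - {"travel": [0, 0.2, 0.65], "dr": [0, 0, 0], "fingers": -1}
    - {"travel": [0, 0.5, 0.65], "dr": [0, 0, 0], "fingers": -1}
    - {"travel": [0, 0.8, 0.65], "dr": [0, 0, 0], "fingers": -1}
    - {"travel": [0, 1, 0.65], "dr": [0, 0, 0], "fingers": -1}

```text
t: 14.6
tool_pos: [0.4459, 0.0755, 0.2095]
tool_rot: [-0.455, 0.541, 0.455, 0.542]
wrist_force: [0.4, 0.6, -2.2]
finger_gap: 0.389
```

Run:
```python
from h import *
o=st()
S=robot.get_image("scene");crop(S,270,140,130,130,6,"m1.png")
T=robot.get_image("top");crop(T,220,130,140,130,5,"m2.png")
```

```text
t 14.6 tcp [0.4459 0.0755 0.2095] x [ 0.  0. -1.] z [0.173 0.985 0.001] F [ 0.4  0.6 -2.2] M [0.04 0.03 0.04] gap 0.389 q [-0.6  -0.07  0.32  1.98  0.02  1.22  1.11]
```

View pics/m1.png

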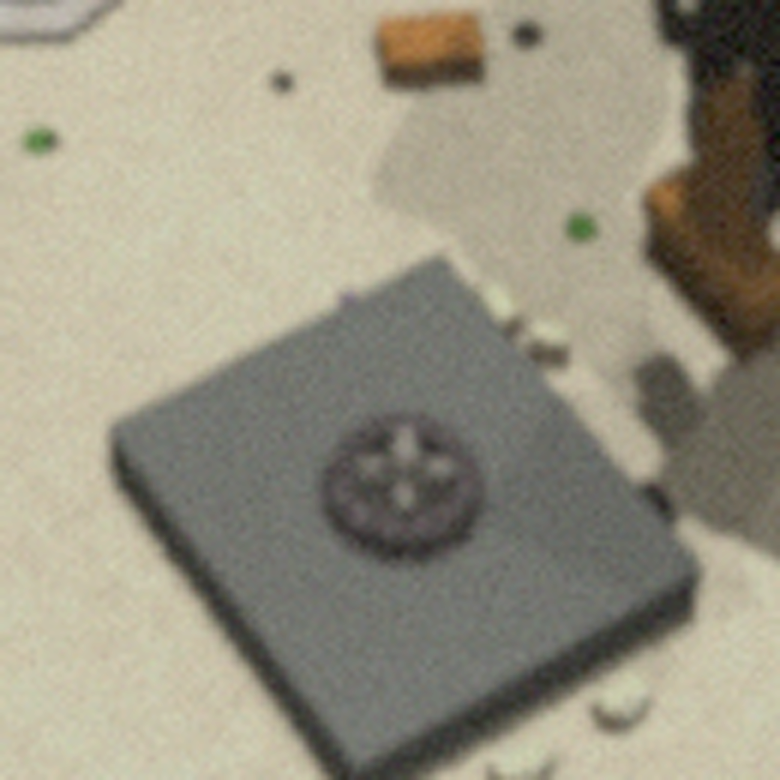

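View pics/m2.png

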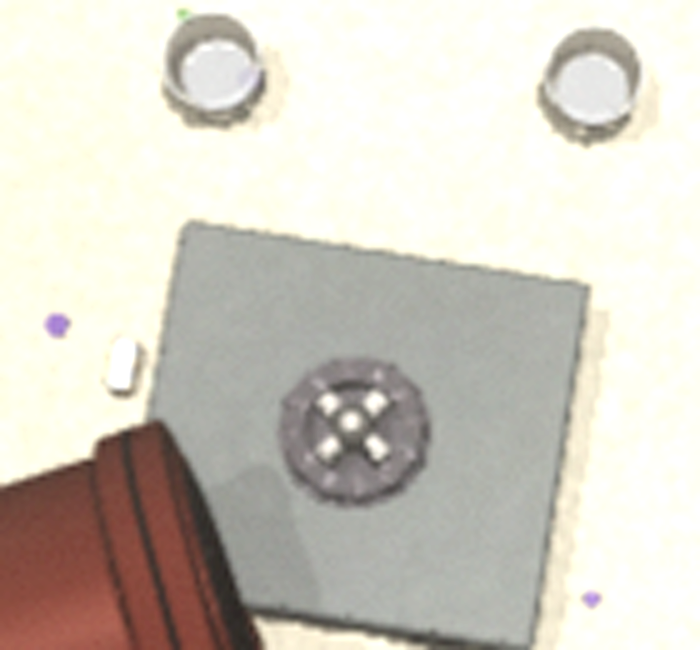

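Call:
jog_arm:
  rows:
    - {"travel": [0, 0.3, 0], "dr": [0, 0, -0.15], "fingers": -1}
    - {"travel": [0, 0.7, 0], "dr": [0, 0, -0.3], "fingers": -1}
    - {"travel": [0.1, 1, 0], "dr": [0, 0, -0.46], "fingers": -1}

```text
t: 15.0
tool_pos: [0.4555, 0.1748, 0.2095]
tool_rot: [-0.385, 0.593, 0.385, 0.593]
wrist_force: [0.3, -0.2, -0.7]
finger_gap: 0.388
```

Call:
jog_arm:
  rows:
    - {"travel": [0, 0.4, 0], "dr": [0, 0, 0], "fingers": -1}
    - {"travel": [0, 0.8, 0], "dr": [0, 0, 0], "fingers": -1}
    - {"travel": [0.08, 1, 0], "dr": [0, 0, 0], "fingers": -1}
    - {"travel": [0.08, 1, 0], "dr": [0, 0, 0], "fingers": -1}

```text
t: 15.4
tool_pos: [0.4641, 0.276, 0.2089]
tool_rot: [-0.387, 0.592, 0.387, 0.592]
wrist_force: [-0.3, 0.0, -0.7]
finger_gap: 0.392
```

Call:
jog_arm:
  rows:
    - {"travel": [0, 0.4, 0], "dr": [0, 0, 0], "fingers": -1}
    - {"travel": [0, 0.75, -0.2], "dr": [0, 0, 0], "fingers": -1}
    - {"travel": [0, 0.75, -0.5], "dr": [0, 0, 0], "fingers": -1}
    - {"travel": [0, 0.75, -0.8], "dr": [0, 0, 0], "fingers": -1}
    - {"travel": [0, 0.75, -1], "dr": [0, 0, 0], "fingers": -1}
    - {"travel": [0, 0.75, -1], "dr": [0, 0, 0], "fingers": -1}
    - {"travel": [0, 0.75, -1], "dr": [0, 0, 0], "fingers": -1}

```text
t: 16.1
tool_pos: [0.4646, 0.3474, 0.1099]
tool_rot: [-0.386, 0.593, 0.385, 0.593]
wrist_force: [-0.3, 0.2, -0.9]
finger_gap: 0.391
```

Run:
```python
from h import *
o=st()
S=robot.get_image("scene")
brushbox(S,o,"n1.png",420,200,110,110,7,(0.0025,0),.0935)
```

```text
t 16.1 tcp [0.4646 0.3474 0.1099] x [ 0.    -0.001 -1.   ] z [ 0.405  0.914 -0.   ] F [-0.3  0.2 -0.9] M [-0.01 -0.04 -0.  ] gap 0.391 q [-0.82  0.3   0.11  1.8  -0.04  1.05  0.47]
```

View pics/n1.png

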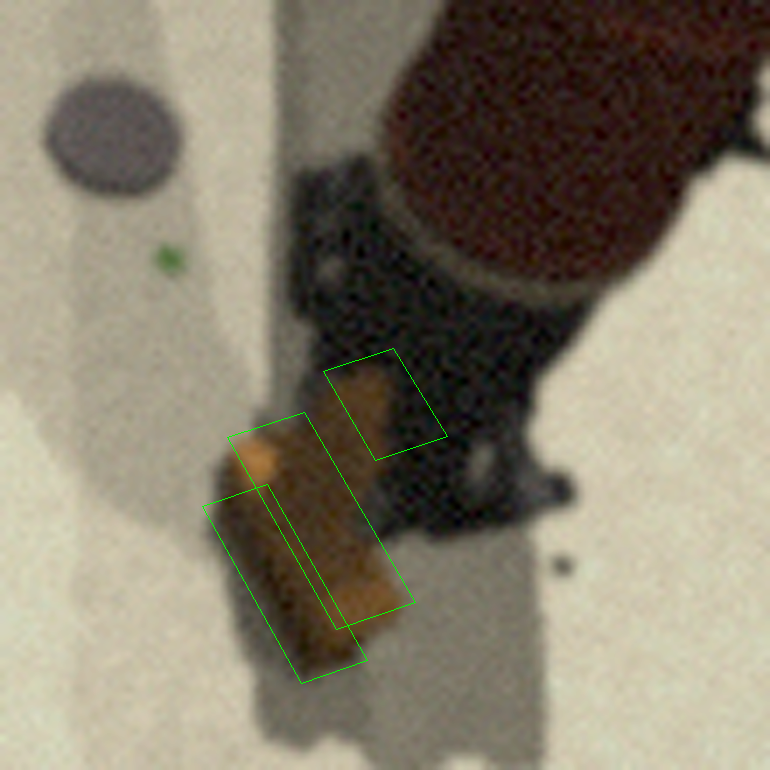

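Call:
jog_arm:
  rows:
    - {"travel": [0, 0, -0.04], "dr": [0, 0, 0], "fingers": -1}
    - {"travel": [0, 0, -0.08], "dr": [0, 0, 0], "fingers": -1}
    - {"travel": [0, 0, -0.12], "dr": [0, 0, 0], "fingers": -1}
    - {"travel": [0, 0, -0.12], "dr": [0, 0, 0], "fingers": -1}
    - {"travel": [0, 0, -0.12], "dr": [0, 0, 0], "fingers": -1}

```text
t: 16.65
tool_pos: [0.464, 0.3485, 0.0972]
tool_rot: [-0.386, 0.592, 0.386, 0.592]
wrist_force: [-0.5, -0.6, -1.1]
finger_gap: 0.39
```

Call:
jog_arm:
  rows:
    - {"travel": [0, 0, -0.02], "dr": [0, 0, 0], "fingers": -1}
    - {"travel": [0, 0, -0.03], "dr": [0, 0, 0], "fingers": -1}
    - {"travel": [0, 0, -0.03], "dr": [0, 0, 0], "fingers": -1}

```text
t: 16.95
tool_pos: [0.4643, 0.3484, 0.0969]
tool_rot: [-0.386, 0.592, 0.386, 0.593]
wrist_force: [-7.6, -6.8, 23.9]
finger_gap: 0.391
```

Call:
jog_arm:
  rows:
    - {"travel": [0, 0, 0.02], "dr": [0, 0, 0], "fingers": -1}
    - {"travel": [0, 0, 0.02], "dr": [0, 0, 0], "fingers": -1}

```text
t: 17.15
tool_pos: [0.4643, 0.3488, 0.097]
tool_rot: [-0.386, 0.592, 0.386, 0.593]
wrist_force: [-1.6, -2.4, 8.0]
finger_gap: 0.392
```

Call:
jog_arm:
  rows:
    - {"travel": [0, 0, 0], "dr": [0, 0, 0], "fingers": -0.1}
    - {"travel": [0, 0, 0], "dr": [0, 0, 0], "fingers": 0.2}
    - {"travel": [0, 0, 0], "dr": [0, 0, 0], "fingers": 0.6}
    - {"travel": [0, 0, 0], "dr": [0, 0, 0], "fingers": 1}
    - {"travel": [0, 0, 0], "dr": [0, 0, 0], "fingers": 1}
    - {"travel": [0, 0, 0], "dr": [0, 0, 0], "fingers": 1}
    - {"travel": [0, 0, 0], "dr": [0, 0, 0], "fingers": 1}

```text
t: 17.85
tool_pos: [0.464, 0.3485, 0.0963]
tool_rot: [-0.386, 0.592, 0.386, 0.592]
wrist_force: [-0.3, -0.2, 1.0]
finger_gap: 0.997
```

Call:
jog_arm:
  rows:
    - {"travel": [0, 0, 0.1], "dr": [0, 0, 0], "fingers": 1}
    - {"travel": [0, 0, 0.4], "dr": [0, 0, 0], "fingers": 1}
    - {"travel": [0, 0, 0.8], "dr": [0, 0, 0], "fingers": 1}
    - {"travel": [0, 0, 1], "dr": [0, 0, 0], "fingers": 1}

```text
t: 18.25
tool_pos: [0.465, 0.3492, 0.2005]
tool_rot: [-0.386, 0.591, 0.386, 0.594]
wrist_force: [0.1, 0.7, 0.6]
finger_gap: 1.001
```

Call:
jog_arm:
  rows:
    - {"travel": [0, -0.2, 0.4], "dr": [0, 0, 0], "fingers": 1}
    - {"travel": [0, -0.6, 0.6], "dr": [0, 0, 0], "fingers": 1}
    - {"travel": [0, -1, 0.6], "dr": [0, 0, 0], "fingers": 1}

```text
t: 18.55
tool_pos: [0.4652, 0.2485, 0.2606]
tool_rot: [-0.386, 0.59, 0.387, 0.594]
wrist_force: [0.4, -0.5, 0.0]
finger_gap: 1.0
```

Run:
```python
from h import *
o=st()
S=robot.get_image("scene");crop(S,420,200,110,110,7,"o1.png")
T=robot.get_image("top");cv2.imwrite("pics/o2.png",T["img"])
```

```text
t 18.55 tcp [0.4652 0.2485 0.2606] x [ 0.005  0.004 -1.   ] z [0.403 0.915 0.005] F [ 0.4 -0.5  0. ] M [-0.05 -0.05  0.02] gap 1.0 q [-0.74  0.07  0.17  1.75 -0.01  1.32  0.59]
```

View pics/o1.png

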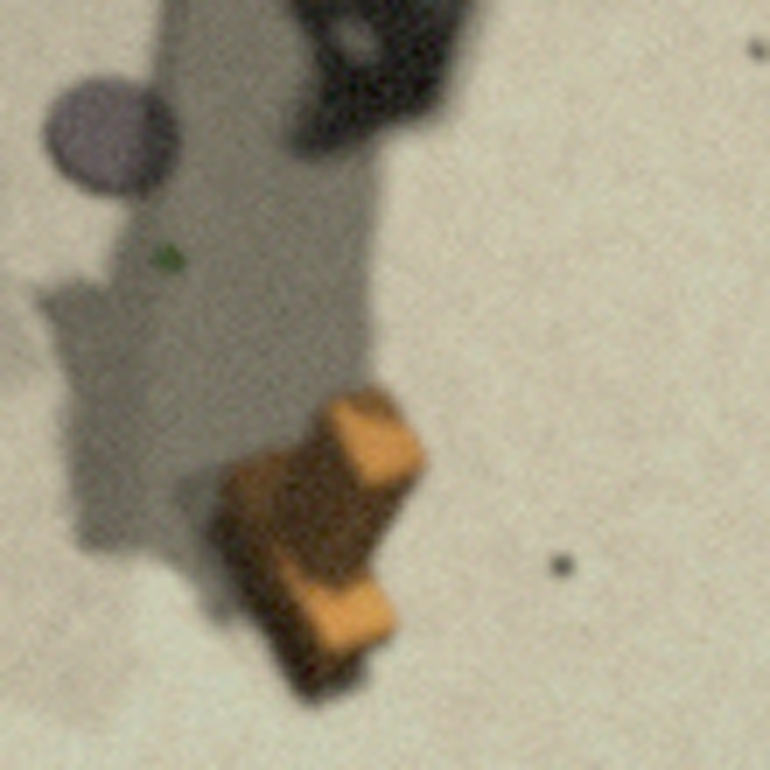

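View pics/o2.png

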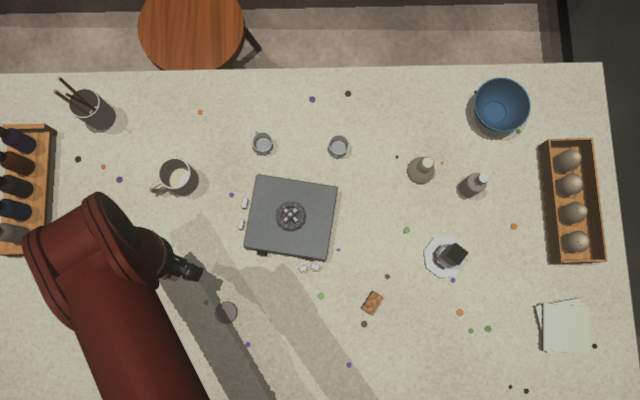

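Call:
jog_arm:
  rows:
    - {"travel": [0, -0.4, 0], "dr": [0, 0, -0.2], "fingers": 1}
    - {"travel": [0, -0.8, 0], "dr": [0, 0, -0.4], "fingers": 1}
    - {"travel": [0, -1, 0], "dr": [0, 0, -0.55], "fingers": 1}

```text
t: 18.95
tool_pos: [0.4641, 0.1453, 0.257]
tool_rot: [-0.295, 0.643, 0.295, 0.643]
wrist_force: [0.2, -0.0, -0.6]
finger_gap: 1.001
```

Call:
jog_arm:
  rows:
    - {"travel": [0, -0.4, 0], "dr": [0, 0, 0], "fingers": 1}
    - {"travel": [0, -0.8, 0], "dr": [0, 0, 0], "fingers": 1}
    - {"travel": [0, -1, 0], "dr": [0, 0, 0], "fingers": 1}

```text
t: 19.25
tool_pos: [0.4639, 0.0452, 0.257]
tool_rot: [-0.296, 0.642, 0.296, 0.642]
wrist_force: [-0.1, 0.1, 0.4]
finger_gap: 1.0
```

Call:
jog_arm:
  rows:
    - {"travel": [0, -0.4, 0], "dr": [0, 0, 0], "fingers": 1}
    - {"travel": [0, -0.8, 0], "dr": [0, 0, 0], "fingers": 1}
    - {"travel": [0, -1, 0], "dr": [0, 0, 0], "fingers": 1}

```text
t: 19.55
tool_pos: [0.4637, -0.0549, 0.2571]
tool_rot: [-0.296, 0.642, 0.296, 0.642]
wrist_force: [0.3, -0.6, -0.7]
finger_gap: 0.998
```

Call:
jog_arm:
  rows:
    - {"travel": [0, -0.4, 0], "dr": [0, 0, 0], "fingers": 1}
    - {"travel": [0, -0.8, 0], "dr": [0, 0, 0], "fingers": 1}
    - {"travel": [0, -1, 0], "dr": [0, 0, 0], "fingers": 1}

```text
t: 19.85
tool_pos: [0.4635, -0.1549, 0.2571]
tool_rot: [-0.296, 0.642, 0.296, 0.642]
wrist_force: [0.3, -0.2, 0.3]
finger_gap: 1.003
```

Call:
jog_arm:
  rows:
    - {"travel": [0, -0.4, 0], "dr": [0, 0, 0], "fingers": 1}
    - {"travel": [0, -0.8, 0], "dr": [0, 0, 0], "fingers": 1}
    - {"travel": [0, -1, 0], "dr": [0, 0, 0], "fingers": 1}

```text
t: 20.15
tool_pos: [0.4633, -0.2548, 0.2571]
tool_rot: [-0.297, 0.642, 0.296, 0.642]
wrist_force: [0.4, -0.0, 0.5]
finger_gap: 1.001
```

Call:
jog_arm:
  rows:
    - {"travel": [0.1, -0.4, 0], "dr": [0, 0, 0], "fingers": 1}
    - {"travel": [0.1, -0.8, 0], "dr": [0, 0, 0], "fingers": 1}
    - {"travel": [0.1, -0.95, -0.3], "dr": [0, 0, 0], "fingers": 1}
    - {"travel": [0.1, -0.95, -0.6], "dr": [0, 0, 0], "fingers": 1}
    - {"travel": [0.1, -0.95, -0.6], "dr": [0, 0, 0], "fingers": 1}

```text
t: 20.65
tool_pos: [0.4724, -0.3454, 0.1931]
tool_rot: [-0.295, 0.643, 0.298, 0.64]
wrist_force: [-0.3, 0.6, -0.1]
finger_gap: 1.002
```

Run:
```python
from h import *
o=st()
S=robot.get_image("scene");crop(S,215,50,120,110,6,"p1.png")
T=robot.get_image("top");crop(T,400,205,110,90,7,"p2.png")
```

```text
t 20.65 tcp [ 0.4724 -0.3454  0.1931] x [-0.005  0.002 -1.   ] z [ 0.648  0.762 -0.002] F [-0.3  0.6 -0.1] M [ 0.06  0.06 -0.02] gap 1.002 q [-0.09  0.29  0.77  1.72 -0.21  1.23  1.61]
```

View pics/p1.png

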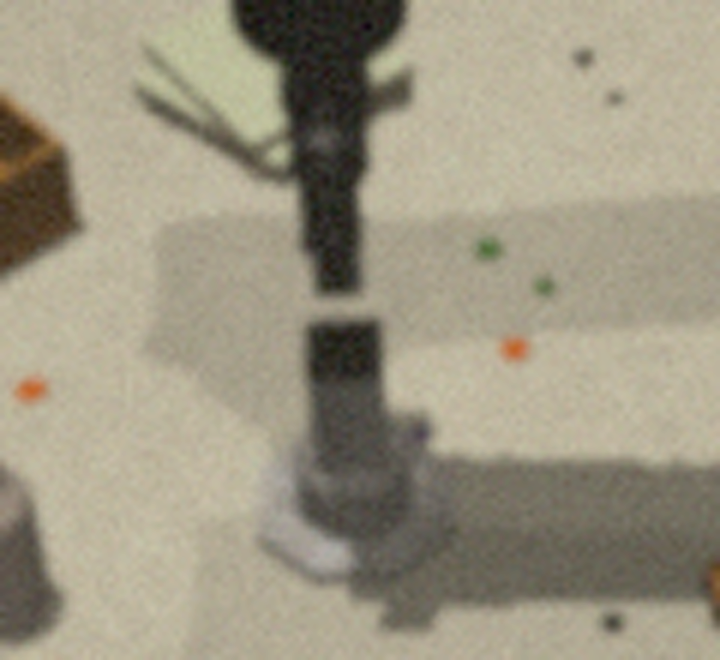

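View pics/p2.png

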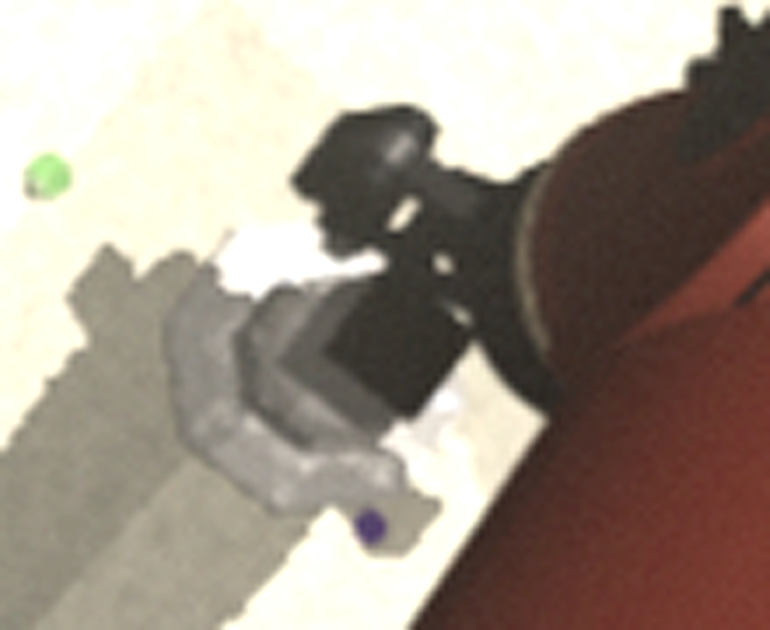

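Call:
jog_arm:
  rows:
    - {"travel": [0.03, 0, -0.3], "dr": [0, 0, 0], "fingers": 1}
    - {"travel": [0.03, 0, -0.6], "dr": [0, 0, 0], "fingers": 1}
    - {"travel": [0.03, 0, -0.8], "dr": [0, 0, 0], "fingers": 1}
    - {"travel": [0.03, 0, -0.95], "dr": [0, 0, 0], "fingers": 1}
    - {"travel": [0.03, 0, -1], "dr": [0, 0, 0], "fingers": 1}
    - {"travel": [0.03, 0, -1], "dr": [0, 0, 0], "fingers": 1}
    - {"travel": [0.03, 0, -1], "dr": [0, 0, 0], "fingers": 1}

```text
t: 21.45
tool_pos: [0.4777, -0.3469, 0.0977]
tool_rot: [-0.298, 0.641, 0.297, 0.642]
wrist_force: [0.2, -0.4, 0.0]
finger_gap: 0.998
```

Call:
jog_arm:
  rows:
    - {"travel": [-0.02, 0.01, -0.06], "dr": [0, 0, 0], "fingers": 1}
    - {"travel": [-0.02, 0.01, -0.12], "dr": [0, 0, 0], "fingers": 1}
    - {"travel": [-0.02, 0.01, -0.12], "dr": [0, 0, 0], "fingers": 1}
    - {"travel": [-0.02, 0.01, -0.12], "dr": [0, 0, 0], "fingers": -1}
    - {"travel": [-0.02, 0.01, -0.12], "dr": [0, 0, 0], "fingers": -1}
    - {"travel": [-0.02, 0.01, -0.12], "dr": [0, 0, 0], "fingers": -1}
    - {"travel": [-0.02, 0.01, -0.12], "dr": [0, 0, 0], "fingers": -1}
    - {"travel": [-0.02, 0.01, -0.12], "dr": [0, 0, 0], "fingers": -1}

```text
t: 22.25
tool_pos: [0.4749, -0.3461, 0.0846]
tool_rot: [-0.297, 0.642, 0.297, 0.642]
wrist_force: [-1.9, -2.0, 2.1]
finger_gap: 0.415
```

Call:
jog_arm:
  rows:
    - {"travel": [0, 0, 0], "dr": [0, 0, 0], "fingers": -1}
    - {"travel": [0, 0, 0], "dr": [0, 0, 0], "fingers": -1}

```text
t: 22.45
tool_pos: [0.4749, -0.346, 0.0846]
tool_rot: [-0.297, 0.642, 0.297, 0.642]
wrist_force: [-2.2, -2.0, 4.3]
finger_gap: 0.41
```

Run:
```python
from h import *
o=st()
```

```text
t 22.45 tcp [ 0.4749 -0.346   0.0846] x [ 0.    -0.001 -1.   ] z [ 0.647  0.762 -0.   ] F [-2.2 -2.   4.3] M [-0.5   0.38  0.05] gap 0.41 q [-0.03  0.41  0.72  1.83 -0.32  1.02  1.68]
```

Call:
jog_arm:
  rows:
    - {"travel": [0, 0, 0.15], "dr": [0, 0, 0], "fingers": -1}
    - {"travel": [0, 0, 0.4], "dr": [0, 0, 0], "fingers": -1}
    - {"travel": [0, 0, 0.75], "dr": [0, 0, 0], "fingers": -1}
    - {"travel": [0, 0, 1], "dr": [0, 0, 0], "fingers": -1}
    - {"travel": [0, 0.15, 1], "dr": [0, 0, 0], "fingers": -1}
    - {"travel": [0.1, 0.4, 1], "dr": [0, 0, -0.05], "fingers": -1}
    - {"travel": [0.2, 0.7, 1], "dr": [0, 0, -0.1], "fingers": -1}
    - {"travel": [0.3, 1, 1], "dr": [0, 0, -0.14], "fingers": -1}

```text
t: 23.25
tool_pos: [0.5049, -0.244, 0.1848]
tool_rot: [-0.273, 0.652, 0.273, 0.652]
wrist_force: [0.8, -0.2, -3.5]
finger_gap: 0.414
```

Call:
jog_arm:
  rows:
    - {"travel": [0.1, 0.33, 0.2], "dr": [0, 0, 0], "fingers": -1}
    - {"travel": [0.2, 0.66, 0.2], "dr": [0, 0, 0], "fingers": -1}
    - {"travel": [0.3, 1, 0.2], "dr": [0, 0, 0], "fingers": -1}

```text
t: 23.55
tool_pos: [0.5352, -0.1438, 0.2054]
tool_rot: [-0.273, 0.652, 0.274, 0.652]
wrist_force: [-0.2, 0.3, -4.7]
finger_gap: 0.412
```

Call:
jog_arm:
  rows:
    - {"travel": [0.1, 0.33, 0], "dr": [0, 0, 0], "fingers": -1}
    - {"travel": [0.2, 0.66, 0], "dr": [0, 0, 0], "fingers": -1}
    - {"travel": [0.3, 0.9, 0], "dr": [0, 0, 0], "fingers": -1}
    - {"travel": [0.3, 1, 0], "dr": [0, 0, 0], "fingers": -1}
    - {"travel": [0.3, 1, 0], "dr": [0, 0, 0], "fingers": -1}

```text
t: 24.05
tool_pos: [0.5647, -0.0435, 0.2043]
tool_rot: [-0.274, 0.652, 0.275, 0.651]
wrist_force: [-0.9, -0.6, -3.7]
finger_gap: 0.415
```

Call:
jog_arm:
  rows:
    - {"travel": [0.07, 0.3, 0], "dr": [0, 0, 0], "fingers": -1}
    - {"travel": [0.14, 0.6, 0], "dr": [0, 0, 0], "fingers": -1}
    - {"travel": [0.14, 0.68, 0], "dr": [0, 0, 0], "fingers": -1}
    - {"travel": [0.14, 0.68, 0], "dr": [0, 0, 0], "fingers": -1}
    - {"travel": [0.14, 0.68, 0], "dr": [0, 0, 0], "fingers": -1}

```text
t: 24.55
tool_pos: [0.5786, 0.0204, 0.2045]
tool_rot: [-0.273, 0.653, 0.272, 0.652]
wrist_force: [-0.7, -0.7, -4.0]
finger_gap: 0.415
```

Run:
```python
from h import *
o=st()
S=robot.get_image("scene");T=robot.get_image("top")
import pickle;pickle.dump((T,S,o["tool_pos"],o["tool_rot"]),open("im2.pkl","wb"))
crop(S,270,110,130,130,6,"q1.png");crop(T,225,130,130,130,6,"q2.png")
```

```text
t 24.55 tcp [0.5786 0.0204 0.2045] x [-0.    -0.001 -1.   ] z [ 0.702  0.712 -0.001] F [-0.7 -0.7 -4. ] M [-0.03 -0.02  0.03] gap 0.415 q [-0.62  0.23  0.59  1.72 -0.14  1.23  0.8 ]
```

View pics/q1.png

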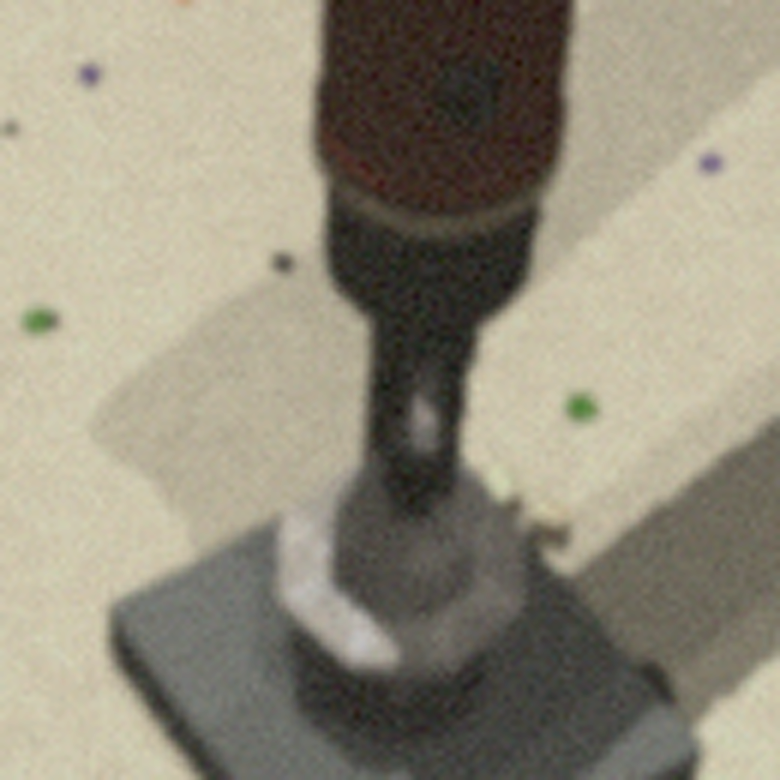

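View pics/q2.png

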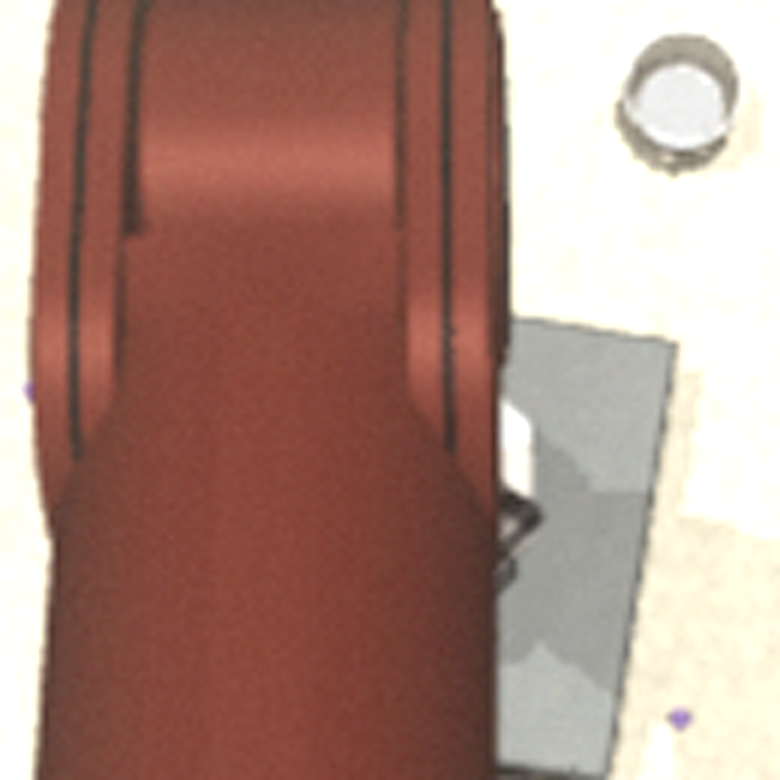

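Run:
```python
from h import *
import pickle
T,S,p,q=pickle.load(open("im2.pkl","rb"))
R=Ro.from_quat(q).as_matrix();p=np.array(p);zx=R[:,2]/np.linalg.norm(R[:2,2]);yx=np.cross([0,0,1],zx)
u0,v0,s=270,110,6
im=cv2.convertScaleAbs(cv2.resize(S["img"][v0:v0+130,u0:u0+130],None,fx=s,fy=s,interpolation=cv2.INTER_CUBIC),alpha=1.6)
base=p-[0,0,.0846]
for rr,z,c in ((.05,0,(0,255,0)),(.05,.007,(0,255,0)),(.0285,.041,(0,255,255)),(.0285,.007,(0,255,255))):
    a=np.radians(22.5+45*np.arange(8));r=rr/np.cos(np.radians(22.5))
    P=[(np.array([u0*0,0])+proj(S,base+zx*r*np.cos(t)+yx*r*np.sin(t)+[0,0,z])-[u0,v0]+.5)*s-.5 for t in a]
    cv2.polylines(im,[np.int32(P)],True,c,1)
cv2.imwrite("pics/q3.png",im)
for dx in ((0,0),(.002,0),(0,.002)):print(proj(S,base+[dx[0],dx[1],0])*6)
```

```text
[2020.47735112 1227.2879804 ]
[2017.0220246  1230.03272806]
[2023.90156926 1230.23790518]
```

View pics/q3.png

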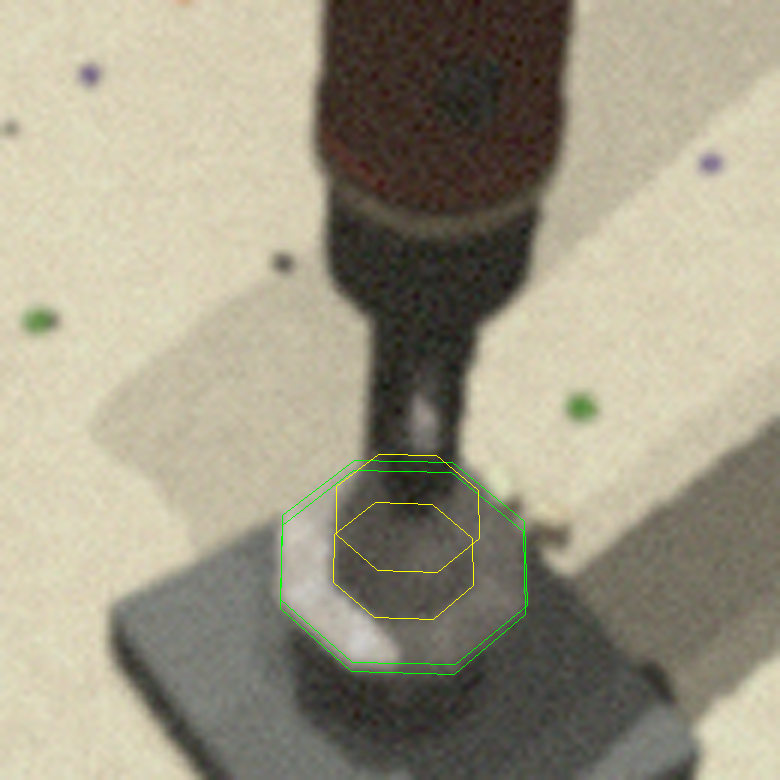

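Call:
jog_arm:
  rows:
    - {"travel": [-0.01, 0.06, 0], "dr": [0, 0, 0], "fingers": -1}
    - {"travel": [-0.01, 0.06, -0.1], "dr": [0, 0, 0], "fingers": -1}
    - {"travel": [-0.01, 0.06, -0.2], "dr": [0, 0, 0], "fingers": -1}
    - {"travel": [-0.01, 0.06, -0.3], "dr": [0, 0, 0], "fingers": -1}
    - {"travel": [-0.01, 0.06, -0.33], "dr": [0, 0, 0], "fingers": -1}
    - {"travel": [-0.01, 0.06, -0.33], "dr": [0, 0, 0], "fingers": -1}
    - {"travel": [-0.01, 0.06, -0.33], "dr": [0, 0, 0], "fingers": -1}

```text
t: 25.35
tool_pos: [0.5781, 0.0284, 0.1714]
tool_rot: [-0.273, 0.652, 0.273, 0.652]
wrist_force: [0.3, 0.2, -3.9]
finger_gap: 0.413
```

Run:
```python
from h import *
st()
```

```text
t 25.35 tcp [0.5781 0.0284 0.1714] x [ 0. -0. -1.] z [ 0.701  0.713 -0.   ] F [ 0.3  0.2 -3.9] M [ 0.01 -0.03  0.01] gap 0.413 q [-0.62  0.26  0.58  1.76 -0.15  1.17  0.8 ]
```

Call:
jog_arm:
  rows:
    - {"travel": [0, -0.02, 0], "dr": [0, 0, 0], "fingers": -1}
    - {"travel": [0, -0.02, -0.04], "dr": [0, 0, 0], "fingers": -1}
    - {"travel": [0, -0.02, -0.08], "dr": [0, 0, 0], "fingers": -1}
    - {"travel": [0, -0.02, -0.12], "dr": [0, 0, 0], "fingers": -1}
    - {"travel": [0, -0.02, -0.12], "dr": [0, 0, 0], "fingers": -1}
    - {"travel": [0, -0.02, -0.12], "dr": [0, 0, 0], "fingers": -1}

```text
t: 25.95
tool_pos: [0.5779, 0.0265, 0.1591]
tool_rot: [-0.273, 0.652, 0.273, 0.652]
wrist_force: [0.1, -0.2, -3.5]
finger_gap: 0.41
```

Run:
```python
from h import *
st()
S=robot.get_image("scene");crop(S,290,150,100,100,7,"r1.png")
```

```text
t 25.95 tcp [0.5779 0.0265 0.1591] x [-0. -0. -1.] z [ 0.701  0.713 -0.   ] F [ 0.1 -0.2 -3.5] M [ 0.04 -0.02 -0.  ] gap 0.41 q [-0.61  0.27  0.58  1.77 -0.16  1.14  0.81]
```

View pics/r1.png

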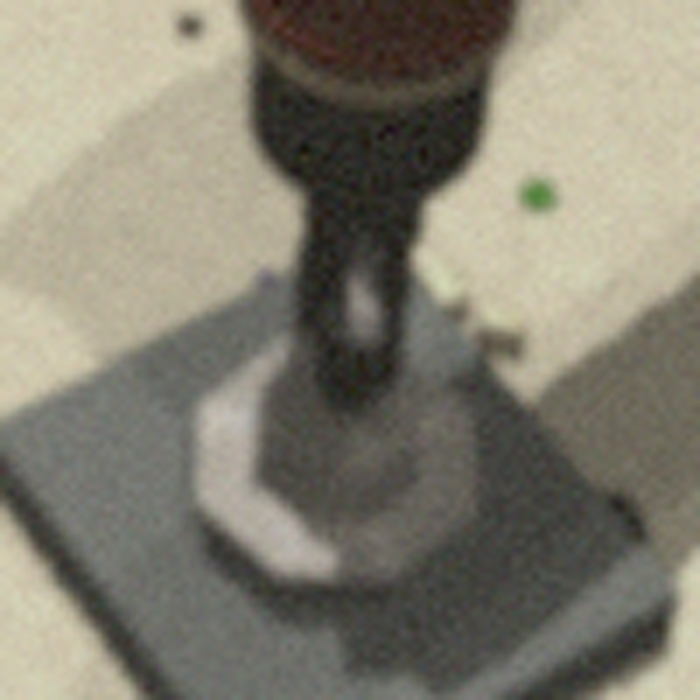

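Call:
jog_arm:
  rows:
    - {"travel": [0, 0, -0.02], "dr": [0, 0, 0], "fingers": -1}
    - {"travel": [0, 0, -0.04], "dr": [0, 0, 0], "fingers": -1}
    - {"travel": [0, 0, -0.06], "dr": [0, 0, 0], "fingers": -1}
    - {"travel": [0, 0, -0.08], "dr": [0, 0, 0], "fingers": -1}
    - {"travel": [0, 0, -0.08], "dr": [0, 0, 0], "fingers": -1}

```text
t: 26.5
tool_pos: [0.5779, 0.0262, 0.151]
tool_rot: [-0.273, 0.652, 0.273, 0.652]
wrist_force: [0.6, -1.9, -5.0]
finger_gap: 0.411
```

Run:
```python
from h import *
st()
```

```text
t 26.5 tcp [0.5779 0.0262 0.151 ] x [-0. -0. -1.] z [ 0.701  0.713 -0.   ] F [ 0.6 -1.9 -5. ] M [-0.45 -0.03 -0.01] gap 0.411 q [-0.61  0.28  0.58  1.78 -0.17  1.13  0.82]
```

Call:
jog_arm:
  rows:
    - {"travel": [0, -0.005, -0.03], "dr": [0, 0, 0], "fingers": -1}
    - {"travel": [0, -0.005, -0.06], "dr": [0, 0, 0], "fingers": -1}
    - {"travel": [0, -0.005, -0.08], "dr": [0, 0, 0], "fingers": -1}
    - {"travel": [0, -0.005, -0.08], "dr": [0, 0, 0], "fingers": -1}

```text
t: 26.9
tool_pos: [0.5779, 0.026, 0.1434]
tool_rot: [-0.273, 0.652, 0.273, 0.652]
wrist_force: [-2.8, -0.6, 0.8]
finger_gap: 0.416
```

Run:
```python
from h import *
st()
```

```text
t 26.9 tcp [0.5779 0.026  0.1434] x [-0.  0. -1.] z [ 0.701  0.713 -0.   ] F [-2.8 -0.6  0.8] M [-0.16  0.55  0.07] gap 0.416 q [-0.61  0.29  0.58  1.79 -0.17  1.11  0.82]
```

Call:
jog_arm:
  rows:
    - {"travel": [-0.01, 0, -0.03], "dr": [0, 0, 0], "fingers": -1}
    - {"travel": [-0.01, 0, -0.06], "dr": [0, 0, 0], "fingers": -1}
    - {"travel": [-0.01, 0, -0.09], "dr": [0, 0, 0], "fingers": -1}
    - {"travel": [-0.01, 0, -0.1], "dr": [0, 0, 0], "fingers": -1}
    - {"travel": [-0.01, 0, -0.1], "dr": [0, 0, 0], "fingers": -1}

```text
t: 27.4
tool_pos: [0.5778, 0.0259, 0.1342]
tool_rot: [-0.273, 0.652, 0.273, 0.653]
wrist_force: [-2.4, -1.7, 7.9]
finger_gap: 0.415
```

Run:
```python
from h import *
st()
```

```text
t 27.4 tcp [0.5778 0.0259 0.1342] x [ 0.002  0.    -1.   ] z [0.701 0.713 0.002] F [-2.4 -1.7  7.9] M [-0.19  0.45  0.01] gap 0.415 q [-0.61  0.3   0.57  1.8  -0.18  1.09  0.83]
```

Nearly home (0.1336 expected). Press a little further until the hard stop shows in the force.

Call:
jog_arm:
  rows:
    - {"travel": [0, 0, -0.01], "dr": [0, 0, 0], "fingers": -1}
    - {"travel": [0, 0, -0.02], "dr": [0, 0, 0], "fingers": -1}
    - {"travel": [0, 0, -0.02], "dr": [0, 0, 0], "fingers": -1}

```text
t: 27.7
tool_pos: [0.5779, 0.0259, 0.1333]
tool_rot: [-0.273, 0.651, 0.273, 0.653]
wrist_force: [-5.7, -2.3, 17.3]
finger_gap: 0.416
```

Run:
```python
from h import *
st()
```

```text
t 27.7 tcp [0.5779 0.0259 0.1333] x [ 0.002  0.001 -1.   ] z [0.701 0.713 0.002] F [-5.7 -2.3 17.3] M [-0.31  1.52 -0.  ] gap 0.416 q [-0.6   0.3   0.57  1.8  -0.18  1.09  0.83]
```

Call:
jog_arm:
  rows:
    - {"travel": [-0.005, 0, -0.01], "dr": [0, 0, 0], "fingers": -1}
    - {"travel": [-0.005, 0, -0.01], "dr": [0, 0, 0], "fingers": -1}
    - {"travel": [-0.005, 0, -0.01], "dr": [0, 0, 0], "fingers": -1}
    - {"travel": [-0.005, 0, -0.01], "dr": [0, 0, 0], "fingers": -1}

```text
t: 28.1
tool_pos: [0.5778, 0.0258, 0.1332]
tool_rot: [-0.273, 0.651, 0.273, 0.653]
wrist_force: [-7.2, -1.1, 24.4]
finger_gap: 0.414
```

Run:
```python
from h import *
o=st()
S=robot.get_image("scene");T=robot.get_image("top");crop(S,280,140,120,120,6,"s1.png");cv2.imwrite("pics/s2.png",S["img"]);cv2.imwrite("pics/s3.png",T["img"])
o=st()
```

```text
t 28.1 tcp [0.5778 0.0258 0.1332] x [ 0.003  0.001 -1.   ] z [0.701 0.713 0.003] F [-7.2 -1.1 24.4] M [-0.46  1.98 -0.03] gap 0.414 q [-0.6   0.3   0.57  1.8  -0.18  1.09  0.83]
t 28.2 tcp [0.5778 0.0258 0.1332] x [ 0.003  0.001 -1.   ] z [0.701 0.713 0.003] F [-7.1 -1.6 25.4] M [-0.43  2.    0.01] gap 0.413 q [-0.6   0.3   0.57  1.8  -0.18  1.09  0.83]
```

View pics/s1.png

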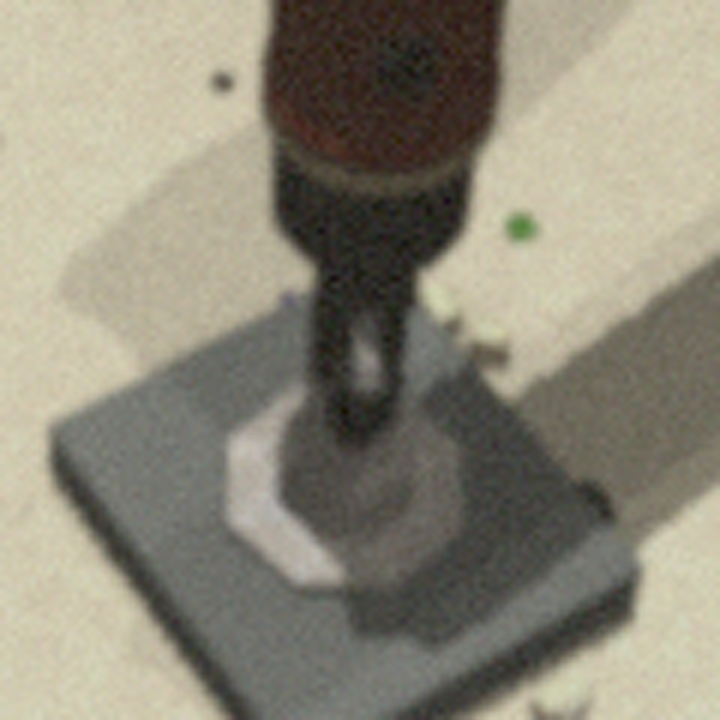

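View pics/s2.png

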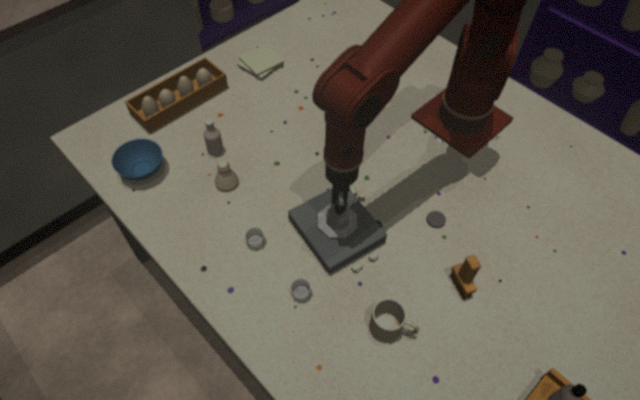

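View pics/s3.png

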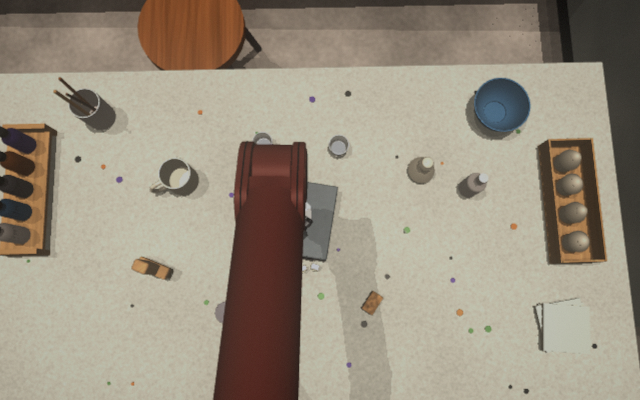

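```bash
python3 -c "
from cell import robot
print(robot.sign_off())"
```

```text
the job is handed in; nothing more can be done
None
```

The job is handed in. All four chips are swept onto the table, the brush is standing again, and the chuck is meshed and held fully down on the spindle. It took 28.2 s of the 70 s.

- **Chips:** I swept two chips off one side and two off the front with the brush. The pictures show all four lying on the table beside the housing and its top clear.
- **Brush:** It stands upright within a few millimetres of where it started, and the camera confirmed this after I let go.
- **Chuck:** It slid past the rib tops with no upward force, so the grooves meshed. It reached the collar at tool height 143.4 mm and stopped hard at 133.2 mm. That is the expected 10 mm of collar travel. It is still gripped and pressed with about 25 N at the wrist.
- **Bystanders:** The cups, mug, figure, bottle, lid and block look unmoved by eye in the last pictures. I did not re-measure them.

**One misstep:** on my first lowering towards chip A, the brush caught something and the wrist read about 50 N. I think it was the edge of the chip, or possibly the collar. I lifted, re-measured and came down clear. Chip A looked unmoved in the next picture, and only the brush was in contact.

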